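Close and screw down the cover of an antenna junction box

ROBOT

A 6-joint arm with a two-finger parallel gripper is mounted at the origin on the work surface. World frame = base frame: x ahead of the robot, y to its left, z up, the work surface at z = 0. Lengths are in mm, angles in rad, forces in N, time in s.
With the tool pointing down it reaches from about 350 to 775 mm from the base axis. Payload 7.3 kg.
Tool frame: the origin (TCP) lies at the very end of the fingers, on their centre line; the grasp point (between the pads) lies 19 mm behind it; y points along the fingers, z is the direction in which the jaws open and shut, and the axes are right-handed (so a half turn about y gives the same grasp; the last joint's range is limited). The gripper opens to 92 mm and grips with 3 to 60 N. Pads are 19 mm wide; open, the fingers measure 130 mm over their backs; the gripper's body (75 mm by 190 mm) begins 47 mm behind the grasp point.
Start: joints at [-0.146, 0.342, 1.524, -0, 1.275, -0.146], TCP at [525.019, 0.019, 226.741] pointing down, gripper open.
Joint ranges: [-2.53, 2.53], [-0.77, 2.02], [0.04, 2.7], [-1, 4.14], [0.28, 2.66], [-3.11, 3.11]. Speed limits (rad/s): [2.57, 2.57, 3.14, 3.14, 3.14, 3.14].

INTERFACE

Orientations are given as a unit quaternion [w, x, y, z].
In Python, from plant import arm gives the robot as it stands. The module is installed in compiled form; this text tells all that it offers. Calls block until the motion is done:
- arm.move_ptp(position, orientation): joint-space move of the TCP to a pose.
- arm.move_l(position, rot=None, feed=150): straight line of the TCP; rot=None keeps the orientation; feed is the mean speed in mm/s.
- arm.movej(angles): joint-space move.
- arm.open_gripper() and arm.close(effort=None): open the fingers fully, or close them until they stop; effort is the grip in N (None keeps the last).
- arm.dwell(seconds).
- arm.inverse_kinematics(position, orientation): joint angles nearest the present ones, or None.
- arm.read_state(): the state.
- arm.grab_frame(name): name is "scene" or "side" or "wrist"; returns the picture (420x560x3 uint8, red, green, blue); there is no depth.
- arm.camera_model(name): a dict with "fx", "fy", "cx", "cy" (pixels), "R" (3x3) and "t" (3): a world point X has camera coordinates R X + t; the wrist camera has in their place "mount" (4x4, takes a point from camera to tool coordinates, whose origin is the TCP and whose axes are the tool frame's). Camera axes: x right, y down, z forward; pixel columns grow to the right and rows downward; lengths in mm; the calibration is good to about 2 mm. The wrist camera is an equidistant fisheye: a pixel r from the principal point sees the ray r / f radians off the axis. A picture is of the moment at which its call begins: read the wrist's pose just before it. camera_model takes no time and is no camera call.
A pose or a line that the arm cannot do raises arm.PlanningError and nothing moves.
- arm.hand_in(): hands the job in, once; it reports no verdict.
Trained networks look in the newest picture that a camera, given by its name, has taken for a name from the list of things; names that differ only in an ending like _2 or _b are one class to them, and where a whole thing is asked for, a point or a joint stands for the part that bears it (a point fixed in the world has none). Each returns a list of dicts, best first, with "p" (0 to 1); they miss things now and then, are a little off and sometimes report something else, mostly with a low value. They report only what shows in the picture. A call takes as long as a camera call. They do not tell look-alikes from the thing itself.
- arm.masks_of(thing, camera): "pixels" (420x560 bool, what is visible of it) and "rect" ([left, top, right, bottom] in pixels, round what is visible of it).
- arm.pinpoint(thing, camera): "at" ([column, row] in pixels: a listed point, or the origin of a listed thing).
The state is a dict: "clock": time; "qpos": joint angles; "joint_vel": joint speeds; "effort": joint torques, N m; "position": TCP position; "tcp_rot": TCP orientation; "contact_force": force on the tool from outside, world axes, zero at the start; "moment": the same for the moment, N m; "gripper_width": opening from 0.0 (shut) to 1.0 (fully open).
Only numpy, scipy, OpenCV 4.12 (cv2) and the standard library are available. Lean on these libraries where they do the work, as an engineer would, in place of code of your own. Each camera call takes 0.05 s, during which the arm holds its last target.

TASK

Close the hinged cover of the grey junction box, then take the big flat-blade screwdriver from the rack and drive the cover screw clockwise, keeping the blade pressed into its slot, until it is fully home. Turn the screw only with the screwdriver, put the screwdriver back in the rack, and leave the other tools and the things around the box where they are.

Things in the scene. Friction and masses are not known exactly. Their poses are not given: they have to be found in the camera images.
- jbox: Grey plastic junction box fixed to the bench: 160 mm long (x), 120 mm wide (y), 60 mm high, its yaw within 0.35 rad; small feet at both x ends. Origin at the centre of its underside. The cover is hinged along the top edge at y = +60 mm (left).
- hinge_mid (a point): Middle of the hinge line, 60 mm up, in the plane of the cover's underside. Its axes turn with the cover: x along the hinge; with the cover shut they are the box's own axes and -y points across the cover to its free edge. The cover is a plate 8 mm thick, 164 mm along the hinge, 122 mm from hinge to free edge.
- well_rim (a point): Centre of the rim of the round screw well on the cover, 97 mm from the hinge half-way along the cover. The well is 40 mm outside, 29 mm bore; its rim is 9 mm above the cover's plate (77 mm above the bench when shut).
- lid (a joint): Cover angle in rad: 0 shut, growing as the free edge swings up and to the left (+y); starts between 0.9 and 1.4. A stiff friction hinge: it stays where it is left; pushing it shut near its free edge takes about 3 to 6 N.
- screw_turn (a joint): Turn of the captive cover screw in rad, growing clockwise seen from above; starts between 0 and 1.4, fully home (hard stop, head flush with the rim of its well) at 4.4. It sinks 6 mm a turn, so it starts 2.9 to 4.2 mm proud; it takes about 0.08 N m to turn and stays where it is left. Past about 2.7 its thread also holds the shut cover down.
- cover_screw: Steel slotted screw in the well, head 24 mm across. Origin: centre of the slot's floor, 4 mm below the head's top; x along the slot, z out of the head. The slot, 15 mm long with closed ends, is 4 mm wide in its lower 2 mm and flares to 8 mm at the top; bare steel, so the blade rides out if not pushed in. Screw home, cover shut: floor 73 mm above the bench.
- driver_grip (a point): Handle centre of the flat-blade screwdriver, the biggest of three; starts upright in any rack hole, any yaw. Dark hexagonal handle, 32 mm across flats, from 47 mm below to 27 mm above this point, domed top at 40 mm. Round bolster below it, 30 mm across, its foot 60 mm below this point; then a 10 mm shank. z up the tool, x along the blade's width; flats face x and every 60 degrees. 0.16 kg.
- driver_tip (a point): Middle of the blade's end edge, 150 mm below driver_grip along the tool. The flat blade, 14 mm long, is 12 mm wide (x) and 2.2 mm thick (y).
- rack: Fixed grey screwdriver rack: a rail 250 mm long (x), 64 mm wide (y), 20 mm thick, its top 105 mm above the bench, on end plates, its yaw within 0.25 rad. Three 15 mm through holes on its middle line at x = -78, 0 and 78 mm. Origin: centre of its underside, on the bench. A driver stands in a hole with its bolster on the rail's top.
- nut_driver: Bystander: upright in the rack, a nut driver with a thin dark handle 24 mm across flats and a round socket end. Origin at its lower end, 15 mm above the bench; 180 mm long.
- cross_driver: Bystander: upright in the rack, a cross-tip screwdriver with a thin dark handle 24 mm across flats and a thin round shank. Origin at its tip, 15 mm above the bench; 184 mm long.
- carton: Bystander: cardboard carton 85 x 60 x 110 mm high, standing between box and rack. Origin at the centre of its underside.
- pliers: Bystander: crimping pliers lying flat in front of the box, about 230 mm long, 60 mm wide and 18 mm high, red grips and dark jaws (along +x). Origin on the bench under their middle.
- adapter: Bystander: black power adapter 110 x 50 x 32 mm high behind the box. Origin at the centre of its underside.
- bin: Bystander: blue open bin 140 x 100 x 60 mm high left of the box. Origin at the centre of its underside.
Not all that is in view belongs to the job. What is shaped like the jbox but turquoise is not meant.

How it is judged:
By the outcome, as a careful person would: the job done as asked, in the order asked, and still so for the second after the job is handed in, with the robot touching nothing.
It also fails if it takes over 72 s, if anything falls off the work surface, if the arm or the gripper's body presses on something with over 40 N, if the wrist force passes 120 N, or if a joint passes its speed limit or range.

## Working session

There is one attempt and no reset: what is moved stays moved. The work goes in short steps, each a Python script; the robot and the scene stay as the last script left them, time stands still between calls to the robot, and variables do not carry over. Pictures are saved under pics/ and viewed, and the job is handed in when it is done.

```bash
mkdir -p pics; ls; python3 - <<'E'
from plant import arm
import cv2
for n in ("scene","side","wrist"):
    f=arm.grab_frame(n); cv2.imwrite(f"pics/{n}0.png",f[:,:,::-1])
    m=arm.camera_model(n); print(n,m)
s=arm.read_state(); print(s)
E
```

```text
pics
scene {'fx': 507.0302712260023, 'fy': 507.0302712260023, 'cx': 282.7782254892294, 'cy': 207.51590858674783, 'R': array([[ 0.68686605,  0.72639171,  0.02387696],
       [ 0.43049672, -0.38016304, -0.81862606],
       [-0.58556605,  0.57256541, -0.57383034]]), 't': array([-369.90365054, -122.65114695, 1559.48141756])}
side {'fx': 524.5853550041676, 'fy': 524.5853550041676, 'cx': 287.5135909895254, 'cy': 215.56718808445177, 'R': array([[-0.87930117, -0.47587793,  0.01922638],
       [-0.25188296,  0.4303958 , -0.86678396],
       [ 0.40420841, -0.76700694, -0.49831307]]), 't': array([ 467.0151366 ,  227.55113709, 1314.62176614])}
wrist {'fx': 325.19226210127806, 'fy': 325.19226210127806, 'cx': 281.2270137501934, 'cy': 209.24317483169244, 'mount': array([[ 8.48212139e-05,  9.66412613e-01,  2.56995435e-01,
        -6.91260659e+01],
       [-1.18112009e-03, -2.56995160e-01,  9.66411968e-01,
        -1.57396760e+02],
       [ 9.99999299e-01, -3.85514707e-04,  1.11965071e-03,
         8.86310539e-01],
       [ 0.00000000e+00,  0.00000000e+00,  0.00000000e+00,
         1.00000000e+00]])}
{'clock': 0.15, 'qpos': array([-1.46033275e-01,  3.42551430e-01,  1.52477278e+00, -1.02238858e-05,
        1.27539168e+00, -1.46015070e-01]), 'joint_vel': array([-0.00188715,  0.00059555, -0.00342498,  0.00052643,  0.00205196,
       -0.00127311]), 'effort': array([ 7.52666965e-04, -4.31470585e+01, -2.44352603e+01,  7.18239485e-02,
        5.38185902e-02, -1.32920518e-04]), 'position': array([5.24708052e+02, 4.45845909e-02, 2.26219108e+02]), 'tcp_rot': array([ 0.49975638, -0.50023585,  0.50032035, -0.49968711]), 'contact_force': array([-0.1718795 ,  0.19734949,  0.28569837]), 'moment': array([-0.00212201,  0.03288382,  0.01501914]), 'gripper_width': 1.0024734694797879}
```

View pics/scene0.png

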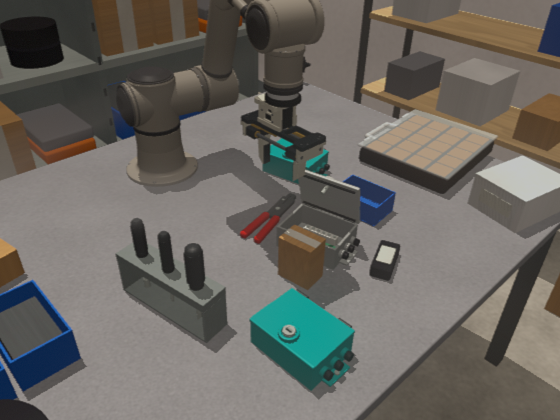

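View pics/side0.png

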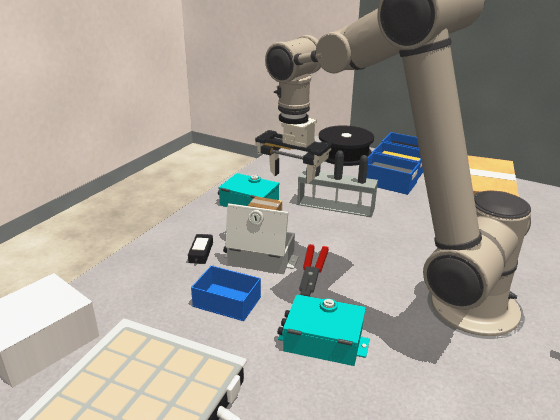

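View pics/wrist0.png

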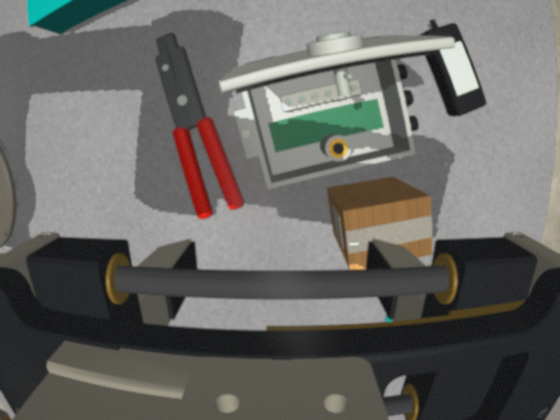

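The grey box is at scene (318,225), side (260,240) and wrist (330,110), with its cover open and the carton beside it. The turquoise boxes are decoys. The fattest handle is at scene (194,265). Next I'll run the networks.

```bash
cat > h.py <<'E'
import numpy as np, cv2
from scipy.spatial.transform import Rotation as Rn
from scipy.optimize import least_squares
from plant import arm
def q2m(q): return Rn.from_quat([q[1],q[2],q[3],q[0]]).as_matrix()
def m2q(M):
    x,y,z,w=Rn.from_matrix(M).as_quat(); return [w,x,y,z]
def proj(cam,X,pose=None):
    X=np.atleast_2d(X).astype(float); m=arm.camera_model(cam)
    if cam=="wrist":
        p,q=pose; T=q2m(q).T@(X-p).T; M=np.array(m["mount"])
        c=(M[:3,:3].T@(T-M[:3,3:4])).T
        r=np.hypot(c[:,0],c[:,1]); th=np.arctan2(r,c[:,2]); k=np.where(r>1e-9,th/np.maximum(r,1e-9),0)
        return np.c_[m["cx"]+m["fx"]*k*c[:,0],m["cy"]+m["fy"]*k*c[:,1]]
    c=X@np.array(m["R"]).T+m["t"]
    return np.c_[m["cx"]+m["fx"]*c[:,0]/c[:,2],m["cy"]+m["fy"]*c[:,1]/c[:,2]]
def tri(obs,pose=None,x0=(550,0,80)):
    """obs list of (cam,(u,v))"""
    f=lambda X:np.concatenate([(proj(c,X,pose)[0]-np.array(uv)) for c,uv in obs])
    s=least_squares(f,x0,loss="soft_l1"); return s.x,f(s.x)
# tool frame, pointing down: y=-Z; z (jaw axis) along horizontal angle a
def down(a):
    z=np.array([np.cos(a),np.sin(a),0]); y=np.array([0,0,-1.]); x=np.cross(y,z)
    return np.c_[x,y,z]
def save(cam,name,crop=None,scale=1,pts=None):
    f=arm.grab_frame(cam)[:,:,::-1].copy()
    if pts is not None:
        for p in pts: cv2.circle(f,(int(round(p[0])),int(round(p[1]))),1,(0,0,255),-1)
    if crop: f=f[crop[1]:crop[3],crop[0]:crop[2]]
    if scale!=1: f=cv2.resize(f,None,fx=scale,fy=scale,interpolation=cv2.INTER_CUBIC)
    cv2.imwrite("pics/"+name,f)
E
python3 - <<'E'
from h import *
import pickle
s=arm.read_state(); print(s["position"],s["tcp_rot"])
det={}
for cam in("scene","side","wrist"):
    arm.grab_frame(cam)
    for t in("jbox","hinge_mid","well_rim","cover_screw","driver_grip","driver_tip","rack","nut_driver","cross_driver","carton","pliers","adapter","bin"):
        if cam=="wrist" and t in("driver_grip","driver_tip","rack","nut_driver","cross_driver","bin","cover_screw"):continue
        r=arm.pinpoint(t,cam); det[cam,t]=r
        print(cam,t,[(np.round(d["at"],1).tolist(),round(d["p"],2)) for d in r[:4]])
pickle.dump((s,det),open("det0.pkl","wb"))
print(arm.read_state()["clock"])
E
```

```text
[5.24708052e+02 4.45845909e-02 2.26219108e+02] [ 0.49975638 -0.50023585  0.50032035 -0.49968711]
scene jbox [([316.6, 244.4], 0.85), ([298.0, 350.8], 0.68), ([292.4, 170.0], 0.68), ([201.7, 317.5], 0.66)]
scene hinge_mid [([329.4, 213.8], 0.93), ([323.9, 311.4], 0.88), ([305.8, 148.4], 0.84)]
scene well_rim [([333.8, 186.2], 0.83), ([291.3, 330.5], 0.76), ([291.9, 154.4], 0.64)]
scene cover_screw [([287.2, 333.0], 0.66), ([329.7, 181.0], 0.46)]
scene driver_grip [([197.3, 263.5], 0.86)]
scene driver_tip [([200.0, 313.8], 0.58)]
scene rack [([172.4, 306.3], 0.61), ([361.1, 210.0], 0.47)]
scene nut_driver [([144.8, 284.2], 0.83), ([174.7, 300.8], 0.32)]
scene cross_driver [([174.5, 297.5], 0.72)]
scene carton [([299.5, 276.7], 0.87), ([199.7, 317.7], 0.57)]
scene pliers [([269.1, 222.1], 0.89)]
scene adapter [([382.9, 263.7], 0.94)]
scene bin [([361.5, 210.2], 0.61)]
side jbox [([263.3, 255.7], 0.94), ([251.5, 200.2], 0.79), ([324.9, 340.2], 0.6)]
side hinge_mid [([255.6, 248.5], 0.79), ([241.8, 190.8], 0.7), ([319.1, 340.7], 0.64)]
side well_rim [([257.0, 178.4], 0.97), ([254.4, 215.1], 0.64), ([327.3, 304.2], 0.63)]
side cover_screw [([252.3, 217.3], 0.58), ([249.0, 176.8], 0.54), ([328.2, 303.0], 0.45)]
side driver_grip [([317.7, 157.3], 0.48), ([334.4, 203.5], 0.35), ([201.7, 253.6], 0.18)]
side driver_tip [([315.2, 196.8], 0.58)]
side rack [([335.6, 205.9], 0.58), ([253.0, 216.9], 0.34)]
side nut_driver [([358.7, 204.5], 0.56)]
side cross_driver [([336.1, 204.3], 0.56)]
side carton []
side pliers [([311.2, 267.3], 0.86)]
side adapter [([201.4, 252.2], 0.58)]
side bin [([225.5, 299.4], 0.58)]
wrist jbox [([322.0, 116.4], 0.64), ([195.2, 128.8], 0.63)]
wrist hinge_mid [([314.4, 58.0], 0.84)]
wrist well_rim [([333.5, 36.8], 0.82)]
wrist carton [([364.0, 204.1], 0.95)]
wrist pliers [([197.6, 131.4], 0.73)]
wrist adapter [([446.5, 73.5], 0.69)]
1.9
```

```bash
cat > fit.py <<'E'
from h import *
def Rz(a): return np.array([[np.cos(a),-np.sin(a),0],[np.sin(a),np.cos(a),0],[0,0,1]])
def Rx(a): return np.array([[1,0,0],[0,np.cos(a),-np.sin(a)],[0,np.sin(a),np.cos(a)]])
# lid: opening, -y rotates up: rotation about x by -lid
def cover(p,pt): # pt in hinge frame; p=x,y,yaw,lid
    return np.array([p[0],p[1],0])+Rz(p[2])@(np.array([0,60,60])+Rx(-p[3])@np.array(pt,float))
def boxp(p,pt): return np.array([p[0],p[1],0])+Rz(p[2])@np.array(pt,float)
WELL=[0,-97,17]
E
python3 - <<'E'
from fit import *
import pickle
s,det=pickle.load(open("det0.pkl","rb")); pose=(s["position"],s["tcp_rot"])
obs=[("scene",(316.6,244.4),"b"),("scene",(329.4,213.8),"h"),("scene",(333.8,186.2),"w"),("side",(263.3,255.7),"b"),("side",(255.6,248.5),"h"),("side",(254.4,215.1),"w"),("wrist",(322,116.4),"b"),("wrist",(314.4,58),"h"),("wrist",(333.5,36.8),"w")]
pt=lambda p,k:{"b":boxp(p,[0,0,0]),"h":cover(p,[0,0,0]),"w":cover(p,WELL)}[k]
f=lambda p:np.concatenate([proj(c,pt(p,k),pose)[0]-uv for c,uv,k in obs])
r=least_squares(f,[650,0,0,1.2],loss="soft_l1",x_scale=[10,10,.1,.1]); print(r.x); print(f(r.x).reshape(-1,2).round(1))
# rack
obs=[("scene",(172.4,306.3),(0,0,0)),("scene",(144.8,284.2),(-1,0,15)),("scene",(174.5,297.5),(0,0,15)),("scene",(197.3,263.5),(1,0,165)),("scene",(200,313.8),(1,0,15)),
("side",(335.6,205.9),(0,0,0)),("side",(358.7,204.5),(-1,0,15)),("side",(336.1,204.3),(0,0,15)),("side",(315.2,196.8),(1,0,15)),("side",(317.7,157.3),(1,0,165))]
sg=1
f2=lambda p:np.concatenate([proj(c,boxp(p,[q[0]*78,0,q[2]]))[0]-uv for c,uv,q in obs])
for g in [(550,-350,0),(550,-350,1.5),(550,-350,-1.5),(550,-350,3)]:
    r2=least_squares(f2,g,loss="soft_l1",x_scale=[10,10,.1]); print(r2.x,r2.cost)
best=r2
print(f2(r2.x).reshape(-1,2).round(1))
for t,a,b in [("pliers",(269.1,222.1),(311.2,267.3)),("adapter",(382.9,263.7),(201.4,252.2)),("bin",(361.5,210.2),(225.5,299.4))]:
    print(t,tri([("scene",a),("side",b)]))
print("carton",tri([("scene",(299.5,276.7)),("wrist",(364,204.1))],pose))
P=np.array([boxp(r.x,[sx*80,sy*60,z]) for sx in(-1,1) for sy in(-1,1) for z in(0,60)]+[cover(r.x,[sx*82,y,z]) for sx in(-1,1) for y in(0,-122) for z in (0,8)]+[cover(r.x,WELL)])
Q=np.array([boxp(r2.x,[sx*125,sy*32,z]) for sx in(-1,1) for sy in(-1,1) for z in(85,105)]+[boxp(r2.x,[k*78,0,z]) for k in (-1,0,1) for z in (15,105,165)])
np.savetxt("box0.txt",r.x);np.savetxt("rack0.txt",r2.x)
ims=[]
for c in("scene","side"):
    im=cv2.imread(f"pics/{c}0.png"); im=cv2.resize(im,None,fx=3,fy=3,interpolation=cv2.INTER_CUBIC)
    for q,col in((P,(0,0,255)),(Q,(0,255,255))):
        for u in proj(c,q): cv2.circle(im,(int(3*u[0]+1),int(3*u[1]+1)),3,col,-1)
    ims.append(im)
a=ims[0][480:1080,300:1100]; b=ims[1][380:880,550:1200]
cv2.imwrite("pics/ov_scene.png",a);cv2.imwrite("pics/ov_side.png",b)
im=cv2.resize(cv2.imread("pics/wrist0.png"),None,fx=2,fy=2)
for u in proj("wrist",P,pose): cv2.circle(im,(int(2*u[0]+1),int(2*u[1]+1)),3,(0,0,255),-1)
cv2.imwrite("pics/ov_wrist.png",im[:500,300:1100])
E
```

```text
[5.73629549e+02 7.91390753e+01 2.24158505e-01 1.34308782e+00]
[[-1.2  0.8]
 [-0.4  0.5]
 [-2.8 -4.1]
 [-2.3  1.2]
 [-1.7  2. ]
 [-0.3  2.7]
 [ 0.1  0.4]
 [ 1.9 -0.5]
 [-0.7  0.3]]
[ 5.08729857e+02 -2.97568497e+02  2.39720261e-01] 18.135964539862577
[ 5.08729857e+02 -2.97568497e+02  2.39720264e-01] 18.135964539862545
[ 5.08729856e+02 -2.97568497e+02  2.39720262e-01] 18.135964539862613
[ 5.08729856e+02 -2.97568497e+02  2.39720267e-01] 18.135964539862734
[[ 0.4 -1.4]
 [ 0.9  1.3]
 [-2.4  2.4]
 [-2.6 -3.3]
 [ 0.2  1.4]
 [ 0.3  1.1]
 [ 0.9  1.8]
 [ 0.1 -1.3]
 [-2.   3. ]
 [-2.4  1.3]]
pliers (array([426.97066722,  55.61585031,   1.80309848]), array([-0.01262605, -0.00455646, -0.01343854,  0.00383341]))
adapter (array([731.55962855, 146.93875266,   2.35747   ]), array([-0.13822817, -0.00766946, -0.16675821, -0.00617707]))
bin (array([ 5.53789118e+02,  2.85151201e+02, -1.34195225e-01]), array([ 0.1684367 ,  0.02016061,  0.15503211, -0.00496531]))
carton (array([628.91553477, -27.27921202,  -2.70761601]), array([ 1.45371416,  0.02631208, -0.35733304,  0.30896316]))
```

View pics/ov_scene.png

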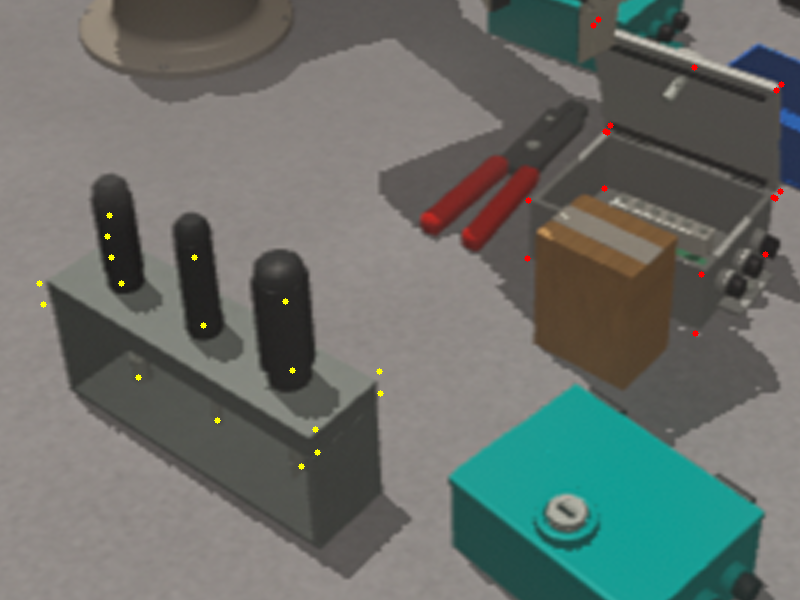

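View pics/ov_side.png

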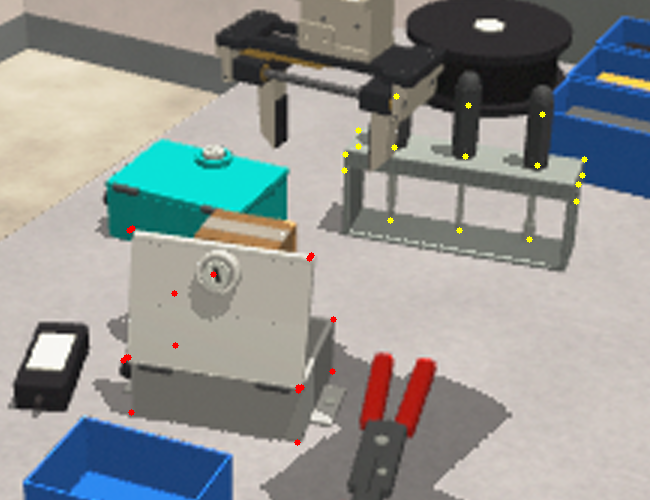

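View pics/ov_wrist.png

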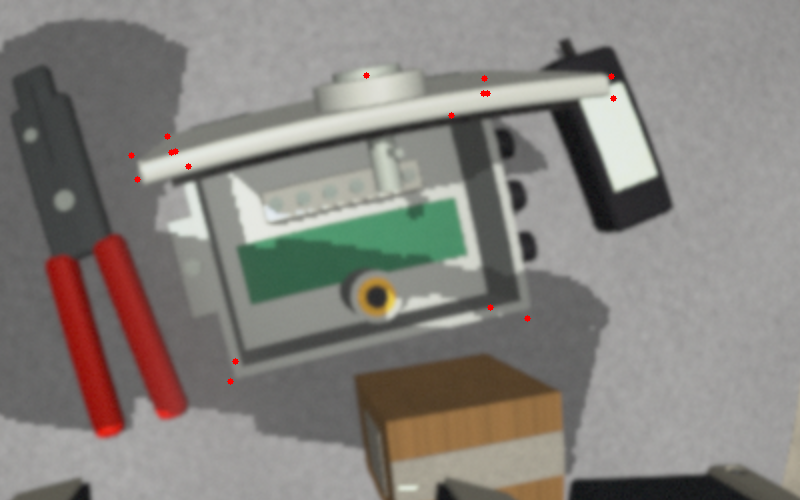

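```bash
python3 - <<'E'
from fit import *
p=np.loadtxt("box0.txt"); yaw=p[2]
arm.close(20)
ey=Rz(yaw)@[0,1,0]
def tgt(lid,rad=112,gap=0):
    q=p.copy(); q[3]=lid
    return cover(q,[-48,-rad,8+gap])+ey*9.5
# choose jaw axis along box x ; pick orientation nearest the present one
s=arm.read_state(); cur=q2m(s["tcp_rot"])
M=min((down(yaw),down(yaw+np.pi)),key=lambda M:-np.trace(M.T@cur)); q=m2q(M)
t0=tgt(p[3],108,22)
up=t0.copy(); up[2]=250
print(s["clock"],up,t0)
arm.move_ptp(up.tolist(),q); print(arm.read_state()["clock"],arm.read_state()["qpos"])
arm.move_l(t0.tolist(),feed=150); st=arm.read_state(); print(st["clock"],st["contact_force"],st["gripper_width"])
save("wrist","close_a.png")
E
```

```text
3.3417 [510.30457408 140.95438955 250.        ] [510.30457408 140.95438955 171.98448801]
3.9667 [ 1.25556377e-01  3.32801102e-01  1.47206768e+00 -4.93319534e-04
  1.33666449e+00 -9.95771286e-02]
4.6333 [-0.58509712 -0.0954983  -0.34789538] 0.004881270644119794
```

View pics/close_a.png

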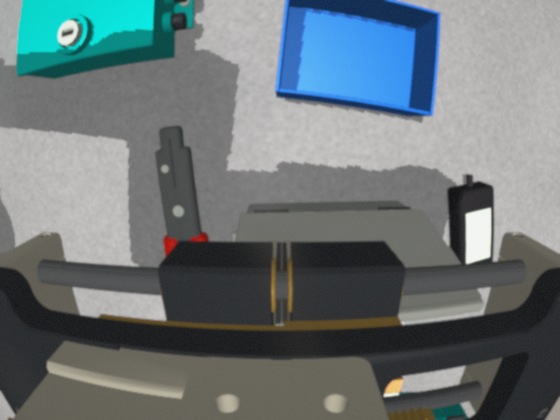

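The closed fingers are on the outer side of the cover, clear of it. The hinge edge shows at row 205 and the well is hidden behind the fingers. Now I'll sweep the cover shut.

```bash
python3 - <<'E'
from fit import *
p=np.loadtxt("box0.txt"); yaw=p[2]
ey=Rz(yaw)@[0,1,0]
def tgt(lid,rad=112,gap=0):
    q=p.copy(); q[3]=lid
    return cover(q,[-48,-rad,8+gap])+ey*9.5
for lid in (1.3,1.05,.8,.55,.3,.12,0.0):
    arm.move_l(tgt(lid,108+4*(1.3-lid),-2 if lid>0 else -1).tolist(),feed=120)
    st=arm.read_state(); print(lid,st["clock"].__round__(2),st["contact_force"].round(1),st["position"].round(1))
E
```

```text
1.3 5.08 [-0.   0.2  0.1] [516.7 113.4 166.2]
1.05 5.45 [ 0.3  0.1 -0.7] [522.2  88.3 157.5]
0.8 5.83 [-0.3  0.1 -0.2] [527.4  65.5 143. ]
0.55 6.21 [-0.8  0.6  0.5] [531.6  46.8 122.9]
0.3 6.59 [-0.1 -0.2  0.9] [534.7  33.6  98.9]
0.12 6.91 [-0.4  0.1 -0.5] [535.9  27.9  79.6]
0.0 7.17 [ 1.4 -0.1  3.7] [537.6  26.   68.3]
```

```bash
python3 - <<'E'
from fit import *
save("side","s1.png",(180,120,400,290),3.5)
p=np.loadtxt("box0.txt")
st=arm.read_state(); a=st["position"]
print(a,st["contact_force"])
E
```

```text
[537.62289855  25.97230771  68.23756913] [1.36832378 0.3632539  4.86765329]
```

View pics/s1.png

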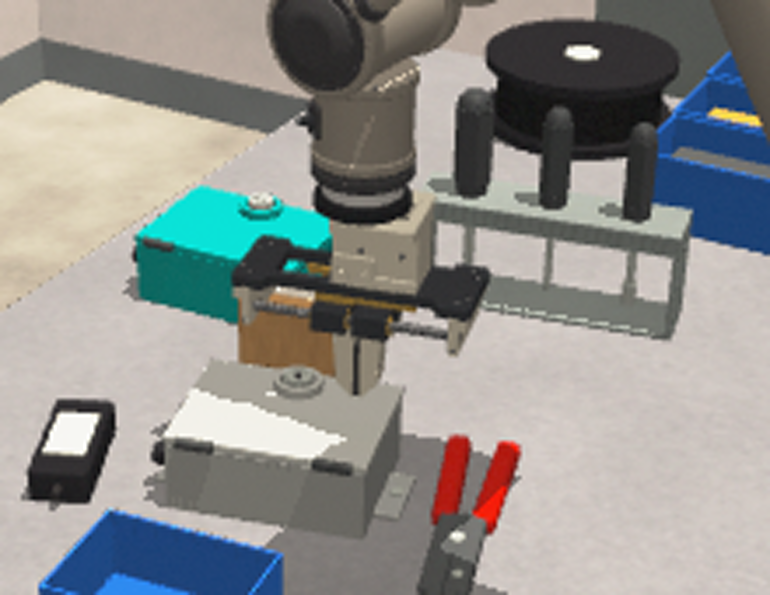

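```bash
python3 - <<'E'
from fit import *
p=np.loadtxt("box0.txt"); p[3]=0
st=arm.read_state(); a=st["position"].copy(); q=st["tcp_rot"]; M=q2m(q)
arm.move_l((a+[0,0,-2]).tolist(),feed=60); print(arm.read_state()["contact_force"])
w=cover(p,WELL); print(w)
arm.move_l((a+[0,0,90]).tolist(),feed=200)
v=w.copy(); v[2]=180; v-=M[:,0]*25; v[2]=180
arm.move_l(v.tolist(),feed=200)
import pickle
for i,off in enumerate((0,)):
    s=arm.read_state(); f=arm.grab_frame("wrist"); cv2.imwrite("pics/well1.png",f[:,:,::-1]); pickle.dump((s,f),open("well1.pkl","wb"))
    for t in("jbox","hinge_mid","well_rim","cover_screw"):
        print(t,[(np.round(d["at"],1).tolist(),round(d["p"],2)) for d in arm.pinpoint(t,"wrist")[:3]])
    print("pred",proj("wrist",[boxp(p,[0,0,0]),cover(p,[0,0,0]),w,w-[0,0,1]],(s["position"],s["tcp_rot"])))
    print(s["clock"])
E
```

```text
[-4.98327037 -0.34709592 14.75705163]
[581.85413051  43.06475961  77.        ]
jbox [([378.6, 384.9], 0.79), ([283.5, 178.3], 0.55)]
hinge_mid [([401.2, 384.9], 0.92), ([279.5, 118.3], 0.67), ([437.4, 156.4], 0.28)]
well_rim [([284.3, 234.4], 0.6)]
cover_screw [([285.2, 235.7], 0.84)]
pred [[281.49717972 179.75409849]
 [281.45968346 121.52713273]
 [281.29743952 238.50111607]
 [281.30006214 238.09753024]]
8.525
```

View pics/well1.png

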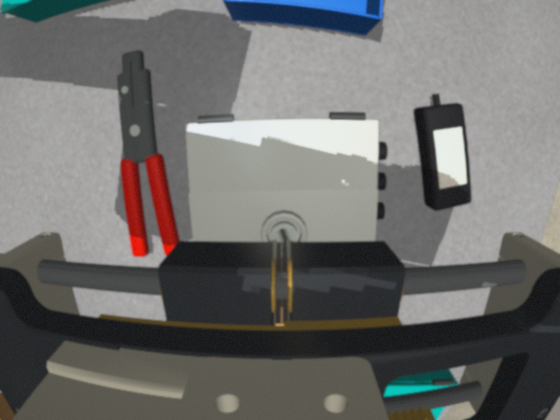

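```bash
python3 - <<'E'
from fit import *
import pickle
p=np.loadtxt("box0.txt"); p[3]=0
st=arm.read_state(); M=q2m(st["tcp_rot"]); print(M[:,0])
w=cover(p,WELL)
v=w+M[:,0]*60; v[2]=150
arm.move_l(v.tolist(),feed=250)
s=arm.read_state(); f=arm.grab_frame("wrist"); pickle.dump((s,f),open("well2.pkl","wb"))
for t in("jbox","hinge_mid","well_rim","cover_screw"):
    print(t,[(np.round(d["at"],1).tolist(),round(d["p"],2)) for d in arm.pinpoint(t,"wrist")[:3]])
pr=proj("wrist",[w],(s["position"],s["tcp_rot"]))[0]; print("pred",pr, s["clock"])
c=pr.astype(int); g=f[max(0,c[1]-60):c[1]+60,c[0]-75:c[0]+75,::-1]
cv2.imwrite("pics/well2.png",cv2.resize(g,None,fx=5,fy=5,interpolation=cv2.INTER_CUBIC)); print(c)
E
```

```text
[ 2.21496801e-01 -9.75161072e-01 -2.24644108e-04]
jbox [([282.8, 92.1], 0.71)]
hinge_mid [([282.0, 10.1], 0.7)]
well_rim [([284.5, 133.0], 0.62)]
cover_screw [([282.3, 132.8], 0.91)]
pred [280.13662908 136.38165276] 9.2833
[280 136]
```

View pics/well2.png

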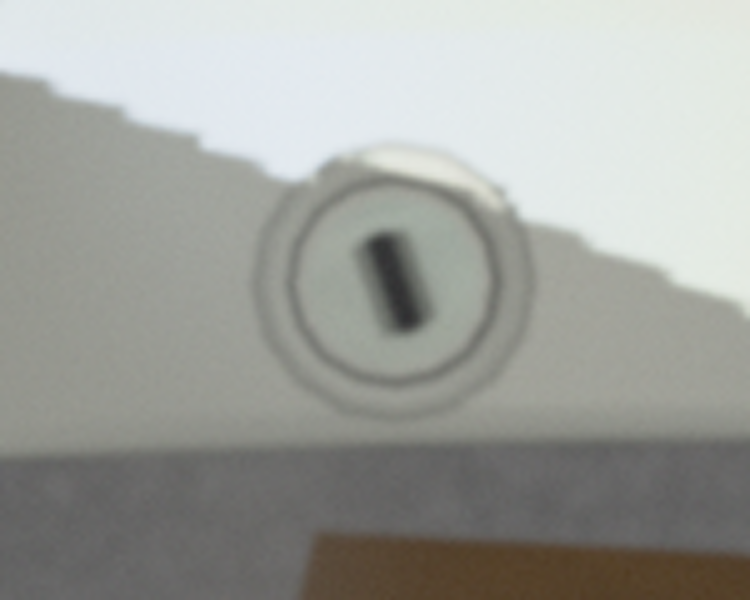

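```bash
cat >> fit.py <<'E'
def ray(cam,uv,pose):
    m=arm.camera_model(cam)
    d=np.array([(uv[0]-m["cx"])/m["fx"],(uv[1]-m["cy"])/m["fy"]]); 
    p,q=pose; M=np.array(m["mount"]); th=np.hypot(*d); k=np.sin(th)/th
    c=np.array([d[0]*k,d[1]*k,np.cos(th)])
    R=q2m(q); return R@M[:3,3]+p, R@M[:3,:3]@c
def atz(uv,pose,z):
    o,d=ray("wrist",uv,pose); return o+d*(z-o[2])/d[2]
def slot(f,c,r=10,thr=None):
    g=cv2.cvtColor(f,cv2.COLOR_RGB2GRAY).astype(float)
    yy,xx=np.mgrid[:g.shape[0],:g.shape[1]]; ins=np.hypot(xx-c[0],yy-c[1])<r
    med=np.median(g[ins]); w=np.where(ins,np.clip(med-25-g,0,None),0)
    u=(w*xx).sum()/w.sum(); v=(w*yy).sum()/w.sum()
    C=np.array([[(w*(xx-u)**2).sum(),(w*(xx-u)*(yy-v)).sum()],[0,(w*(yy-v)**2).sum()]])/w.sum(); C[1,0]=C[0,1]
    e,V=np.linalg.eigh(C); return np.array([u,v]),V[:,1],np.sqrt(e)
E
python3 - <<'E'
from fit import *
import pickle
def ana(f,s,c):
    pose=(s["position"],s["tcp_rot"])
    cc,d,e=slot(f,c,14); print("slot px",cc,d,e)
    A=atz(cc,pose,77);B=atz(cc+d*6,pose,77); print("slot@77",A,"yaw",np.arctan2(*(B-A)[[1,0]])%np.pi)
    print("rim",atz(c,pose,77))
s,f=pickle.load(open("well2.pkl","rb")); ana(f,s,(284,132))
p=np.loadtxt("box0.txt"); p[3]=0
M=q2m(s["tcp_rot"]); M2=np.c_[-M[:,0],M[:,1],-M[:,2]]
w=atz((284,132),(s["position"],s["tcp_rot"]),77)
v=w+M2[:,0]*60; v[2]=150
print(s["qpos"], arm.inverse_kinematics(v.tolist(),m2q(M2)))
arm.move_ptp(v.tolist(),m2q(M2))
s=arm.read_state(); f=arm.grab_frame("wrist"); pickle.dump((s,f),open("well3.pkl","wb")); print(s["clock"],s["qpos"])
for t in("well_rim","cover_screw"):
    print(t,[(np.round(d["at"],1).tolist(),round(d["p"],2)) for d in arm.pinpoint(t,"wrist")[:3]])
pr=proj("wrist",[w],(s["position"],s["tcp_rot"]))[0]; print("pred",pr)
c=pr.astype(int); g=f[max(0,c[1]-60):c[1]+60,c[0]-75:c[0]+75,::-1]
cv2.imwrite("pics/well3.png",cv2.resize(g,None,fx=5,fy=5,interpolation=cv2.INTER_CUBIC)); print(c)
E
```

```text
slot px [283.54012991 132.11912364] [0.33124792 0.94354375] [2.14843577 5.46422649]
slot@77 [583.51831461  46.53696919  77.        ] yaw 2.1288268205711818
rim [583.81420953  46.69068297  77.        ]
[-1.56124227e-01  5.36250451e-01  1.43326643e+00  4.01315186e-04
  1.17285034e+00 -3.78480858e-01] [5.00013307e-02 5.10348468e-01 1.47822666e+00 5.69469393e-04
 1.15370000e+00 2.96916214e+00]
12.35 [4.98983658e-02 5.10391532e-01 1.47814384e+00 5.64558799e-04
 1.15369473e+00 2.96880958e+00]
well_rim []
cover_screw [([281.9, 135.6], 0.59)]
pred [282.91095369 137.48427609]
[282 137]
```

View pics/well3.png

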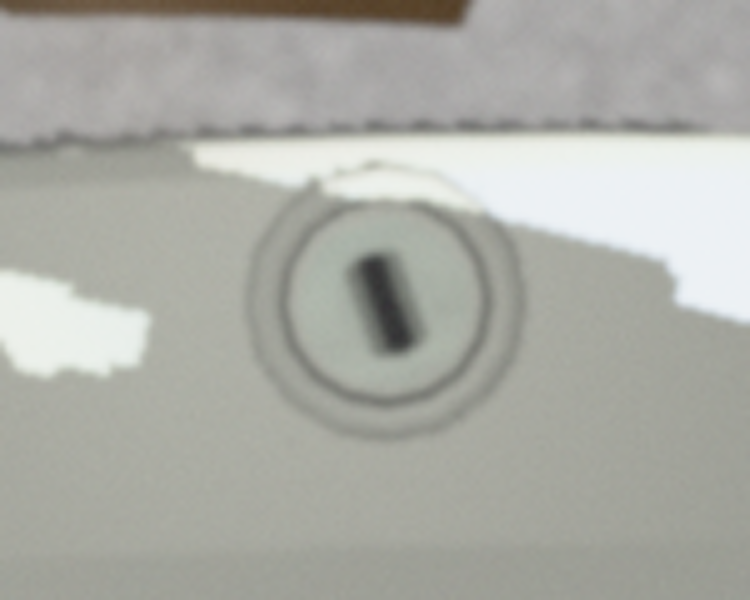

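View now.

```bash
python3 - <<'E'
from fit import *
import pickle
s,f=pickle.load(open("well3.pkl","rb")); pose=(s["position"],s["tcp_rot"])
cc,d,e=slot(f,(284.2,137.4),14); A=atz(cc,pose,77);B=atz(cc+d*6,pose,77); print(cc,A,"yaw",np.arctan2(*(B-A)[[1,0]])%np.pi, "rim",atz((284.2,137.4),pose,77))
rk=np.loadtxt("rack0.txt"); g=boxp(rk,[78,0,200]); print(g)
arm.open_gripper()
# view pose: pick jaw angle so j6 about -1.5 at rack
best=None
for a in np.linspace(-np.pi,np.pi,73):
    M=down(a); v=g+M[:,0]*55; v[2]=265
    q=arm.inverse_kinematics(v.tolist(),m2q(M))
    if q is not None: print(round(a,2),np.round(q,2)) if abs(a*6%3.14159)<.2 else None
s=arm.read_state(); print(s["clock"])
E
```

```text
[283.68891652 137.34723152] [583.30223527  46.47468923  77.        ] yaw 2.1369337043014105 rim [582.94348834  46.43149585  77.        ]
[ 584.49940134 -279.0488864   200.        ]
0.0 [-0.63  0.61  0.98 -0.    1.55 -0.63]
0.52 [-0.6   0.66  0.9  -0.    1.59 -1.12]
1.05 [-0.56  0.68  0.86 -0.    1.6  -1.61]
1.57 [-0.52  0.67  0.88 -0.    1.59 -2.09]
2.09 [-0.49  0.63  0.95 -0.    1.56 -2.59]
2.62 [-0.48  0.57  1.05 -0.    1.52 -3.1 ]
3.14 [-0.49  0.51  1.15 -0.    1.48  2.65]
13.9583
```

```bash
python3 - <<'E'
from fit import *
import pickle
rk=np.loadtxt("rack0.txt"); g=boxp(rk,[78,0,200])
a=1.81; M=down(a); v=g+M[:,0]*55; v[2]=265
# first rise clear
s=arm.read_state(); u=s["position"].copy(); u[2]=290
arm.move_l(u.tolist(),feed=300)
arm.move_ptp(v.tolist(),m2q(M))
s=arm.read_state(); f=arm.grab_frame("wrist"); pickle.dump((s,f),open("rk1.pkl","wb")); cv2.imwrite("pics/rk1.png",f[:,:,::-1]); print(s["clock"])
for t in("driver_grip","rack","driver_tip"):
    print(t,[(np.round(d["at"],1).tolist(),round(d["p"],2)) for d in arm.pinpoint(t,"wrist")[:3]])
print(proj("wrist",[boxp(rk,[78,0,z]) for z in(105,165,205)],(s["position"],s["tcp_rot"])))
f=arm.grab_frame("scene"); pickle.dump(f,open("sc1.pkl","wb"))
cv2.imwrite("pics/sc1.png",cv2.resize(f[200:360,90:290,::-1],None,fx=4,fy=3.75,interpolation=cv2.INTER_CUBIC))
f=arm.grab_frame("side"); cv2.imwrite("pics/sd1.png",cv2.resize(f[140:230,270:400,::-1],None,fx=6,fy=6,interpolation=cv2.INTER_CUBIC))
E
```

```text
18.9333
driver_grip []
rack [([275.9, 77.7], 0.58)]
driver_tip [([550.7, 205.5], 0.18)]
[[281.17126018 137.55719726]
 [281.16964889 140.67915565]
 [281.16808771 143.71462811]]
```

View pics/rk1.png

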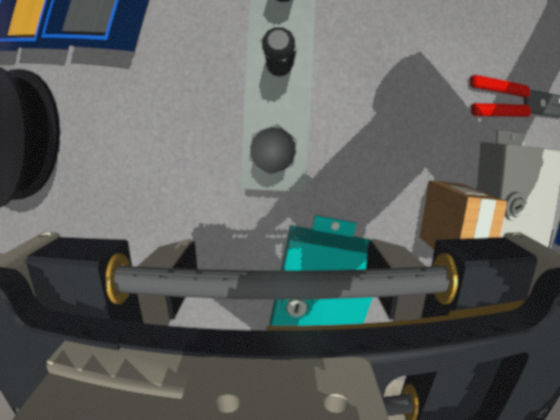

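View pics/sc1.png

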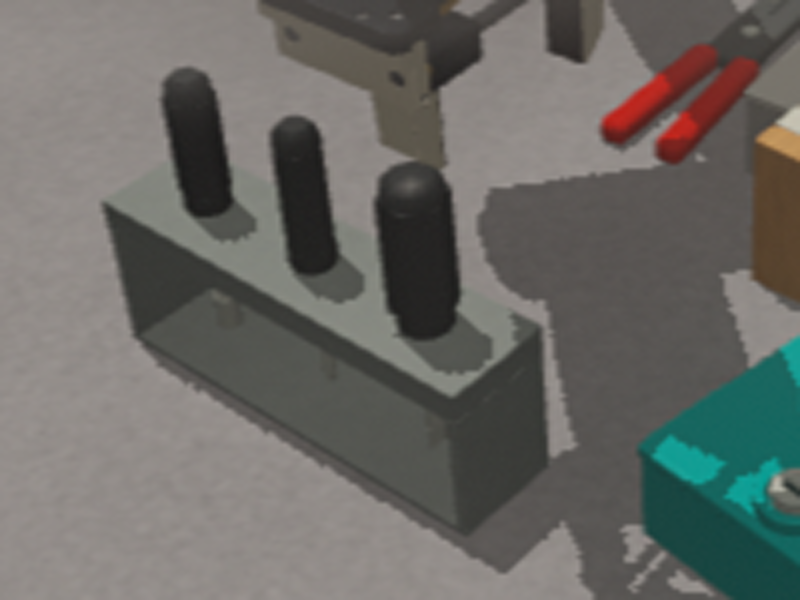

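View pics/sd1.png

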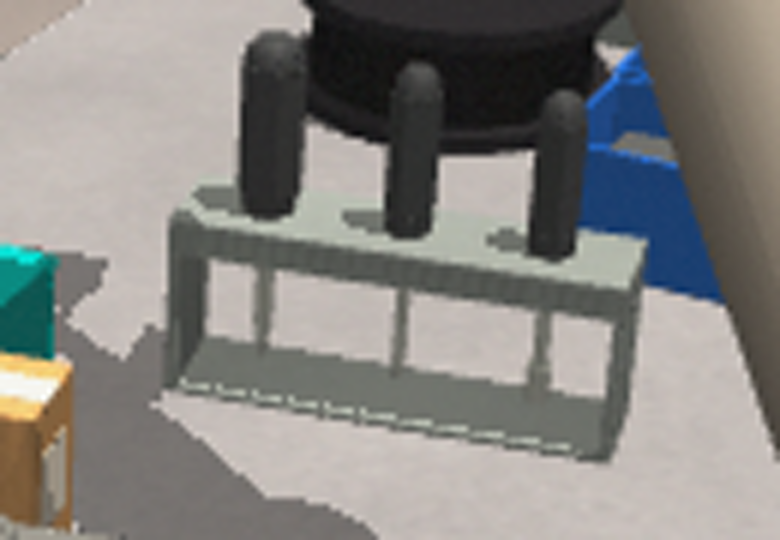

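The widest of the three handles is at scene (194,265), wrist (273,148), and the others are thin at wrist (278,50) and (278,0). I'll confirm it in an enlarged wrist crop.

```bash
python3 - <<'E'
import pickle,cv2,numpy as np
s,f=pickle.load(open("rk1.pkl","rb"))
g=f[105:195,225:325,::-1].astype(float); g=np.clip((g)*1.8,0,255).astype(np.uint8)
cv2.imwrite("pics/rk1z.png",cv2.resize(g,None,fx=6.5,fy=6.5,interpolation=cv2.INTER_CUBIC))
E
```

```text
(no output)
```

View pics/rk1z.png

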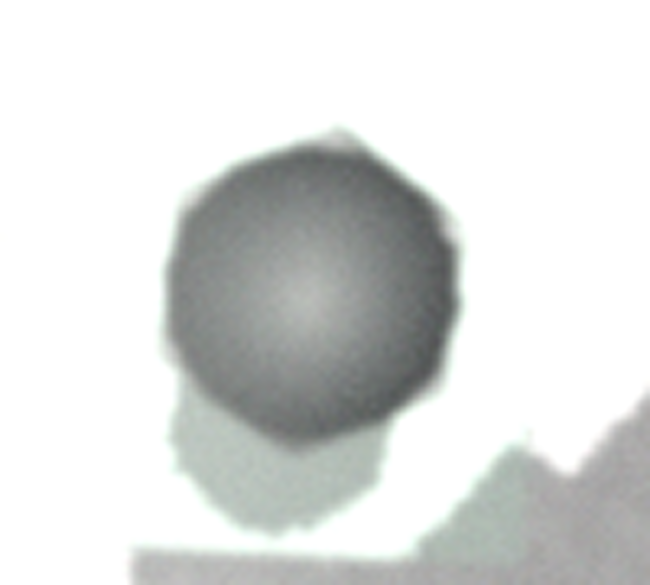

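```bash
python3 - <<'E'
from fit import *
import pickle
s,f=pickle.load(open("rk1.pkl","rb"));pose=(s["position"],s["tcp_rot"])
c=atz((273.15,149.6),pose,192); print(c)
print(proj("side",[c-[0,0,c[2]-z] for z in(15,29,85)]),proj("scene",[c-[0,0,c[2]-z] for z in(15,29,85)]))
a=cv2.imread("pics/side0.png")[178:205,296:336]; b=pickle.load(open("sc1.pkl","rb"))[295:330,185:225,::-1]
s1=cv2.imread("pics/sd1.png")
b=np.clip(b*1.8,0,255).astype(np.uint8)
im=np.hstack([cv2.resize(a,(400,270),interpolation=cv2.INTER_NEAREST),cv2.resize(b,(400,270),interpolation=cv2.INTER_NEAREST)])
f=arm.grab_frame("side"); d=f[178:205,296:336,::-1]; d2=f[178:205,320:380,::-1]
im2=np.hstack([cv2.resize(d,(400,270),interpolation=cv2.INTER_NEAREST),cv2.resize(d2,(400,270),interpolation=cv2.INTER_NEAREST)])
cv2.imwrite("pics/blade.png",np.vstack([im,im2]))
E
```

```text
[ 590.66692901 -283.38074479  192.        ]
[[312.14265101 198.84850061]
 [312.32088246 195.15747587]
 [313.04819648 180.09540877]] [[200.27118723 317.9327895 ]
 [199.79439574 313.17406652]
 [197.81081945 293.37654423]]
```

View pics/blade.png

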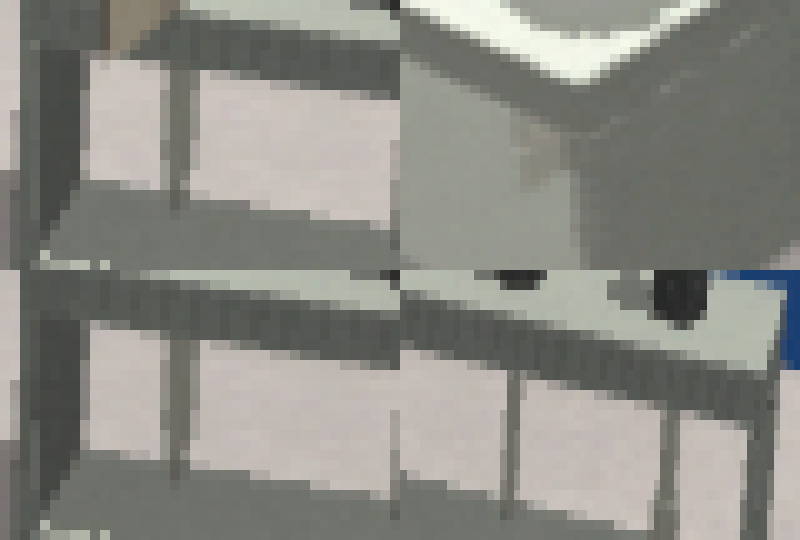

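The crop shows a hexagonal handle with its vertices at image angle 22.6° mod 60, so there are flats at yaw 1.681. In the side view the blade looks narrow at (313,198), so the blade is taken to lie along 1.68. I'm grasping the big driver now.

```bash
python3 - <<'E'
from fit import *
c=np.array([590.67,-283.38]); M=down(1.681)
arm.move_l([c[0],c[1],235],m2q(M),feed=150)
arm.move_l([c[0],c[1],146],feed=120)
s=arm.read_state(); print(s["clock"],s["contact_force"],s["position"])
arm.close(50); s=arm.read_state(); print(s["clock"],s["contact_force"],s["moment"],s["gripper_width"],s["position"],s["qpos"])
save("wrist","grip.png"); save("scene","grip_s.png",(90,100,310,330),2.5)
E
```

```text
20.7167 [ 0.04333229 -0.59440071  0.36356033] [ 591.27066288 -283.57879335  146.91677751]
21.675 [ 0.23831943  0.24684088 -0.56716755] [ 0.10712665 -0.06313217 -0.01858201] 0.34606652431463564 [ 590.66577819 -283.3905411   145.94493368] [-5.64208982e-01  6.46041371e-01  1.24334473e+00 -3.73484769e-05
  1.25226456e+00 -2.24519039e+00]
```

View pics/grip.png

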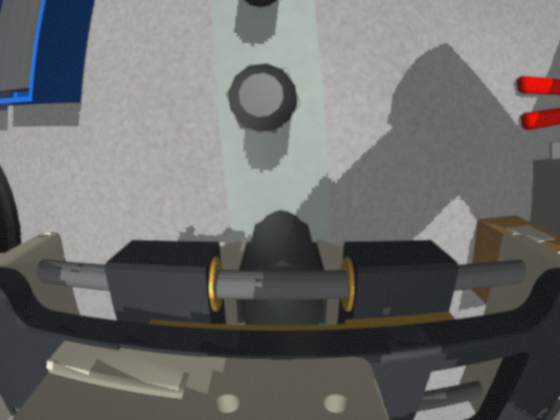

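View pics/grip_s.png

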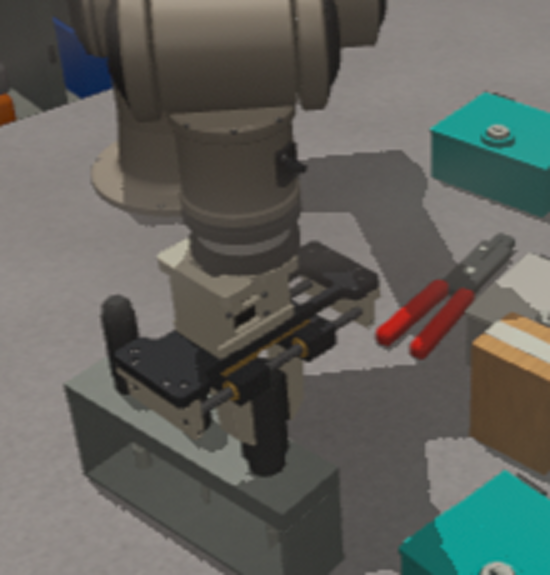

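```bash
python3 - <<'E'
from fit import *
import pickle
s=arm.read_state(); u=s["position"].copy(); u[2]=275
arm.move_l(u.tolist(),feed=150)
s=arm.read_state(); print(s["clock"],s["contact_force"],s["gripper_width"])
f=arm.grab_frame("wrist"); pickle.dump((s,f),open("tip1.pkl","wb"))
R=q2m(s["tcp_rot"]); tip=s["position"]+R@[0,131,0]
pr=proj("wrist",[tip, s["position"]+R@[0,131,6],s["position"]+R@[0,131,-6],s["position"]+R@[0,117,0]],(s["position"],s["tcp_rot"])); print(pr)
print([(np.round(d["at"],1).tolist(),round(d["p"],2)) for d in arm.pinpoint("driver_tip","wrist")[:3]])
g=f[150:260,210:350,::-1]; cv2.imwrite("pics/tip1.png",cv2.resize(g,None,fx=5.5,fy=5.5,interpolation=cv2.INTER_CUBIC))
f=arm.grab_frame("side");p2=proj("side",[tip])[0]; print(p2, proj("scene",[tip]))
x,y=p2.astype(int); cv2.imwrite("pics/tip1s.png",cv2.resize(f[y-40:y+20,x-40:x+40,::-1],None,fx=8,fy=8,interpolation=cv2.INTER_CUBIC))
E
```

```text
22.7833 [-0.94885571 -0.40501165 -0.99881942] 0.3478809030616709
[[281.15563925 199.64708293]
 [287.73982294 199.64736948]
 [274.57143933 199.64941857]
 [281.15718919 203.35052888]]
[([280.3, 198.0], 0.69)]
[313.94813826 164.13345099] [[195.60038136 271.32992968]]
```

View pics/tip1.png

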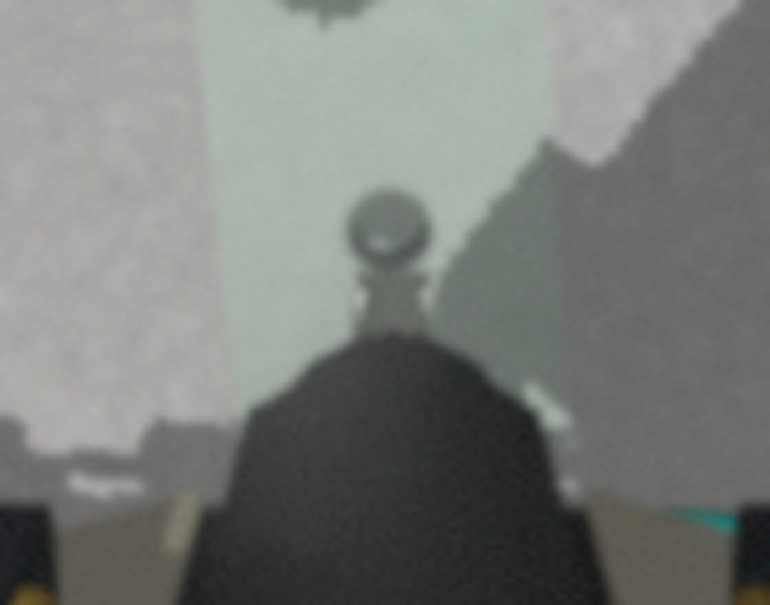

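View pics/tip1s.png

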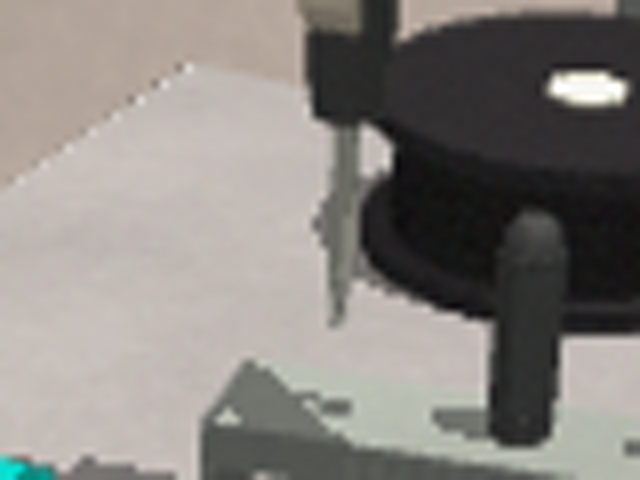

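The wrist view shows the blade's end edge centred at (281.6,200) and about 13 px wide along the jaw axis. The blade therefore runs along the jaws, and the tip is where predicted. I'm moving to the screw.

```bash
python3 - <<'E'
from fit import *
import pickle
W=np.array([583.4,46.5]); M=down(2.133)
q=arm.inverse_kinematics([W[0],W[1],275],m2q(M)); print(np.round(q,3))
arm.move_ptp([W[0],W[1],275],m2q(M))
arm.move_l([W[0],W[1],131+98],feed=120)
s=arm.read_state(); print(s["clock"],s["contact_force"],s["moment"],s["qpos"].round(3),s["position"])
f=arm.grab_frame("wrist"); pickle.dump((s,f),open("tip2.pkl","wb"))
pose=(s["position"],s["tcp_rot"])
R=q2m(s["tcp_rot"]); 
sl=Rz(2.133)
print(proj("wrist",[s["position"]+R@[0,131,0],[W[0],W[1],77]],pose))
g=f[150:260,210:350,::-1]; cv2.imwrite("pics/tip2.png",cv2.resize(g,None,fx=5.5,fy=5.5,interpolation=cv2.INTER_CUBIC))
f=arm.grab_frame("scene");x,y=proj("scene",[[W[0],W[1],80]])[0].astype(int); cv2.imwrite("pics/tip2s.png",cv2.resize(f[y-35:y+25,x-40:x+40,::-1],None,fx=8,fy=8,interpolation=cv2.INTER_CUBIC))
E
```

```text
[-0.051  0.425  1.264  0.     1.453 -2.184]
24.7167 [-0.77327414 -0.26698995 -1.14931584] [ 0.16533487 -0.03016009  0.01162957] [-0.053  0.452  1.346 -0.     1.343 -2.184] [583.79619868  45.73984302 229.29833992]
[[281.7563391  199.74911453]
 [282.64112436 194.75769486]]
```

View pics/tip2.png

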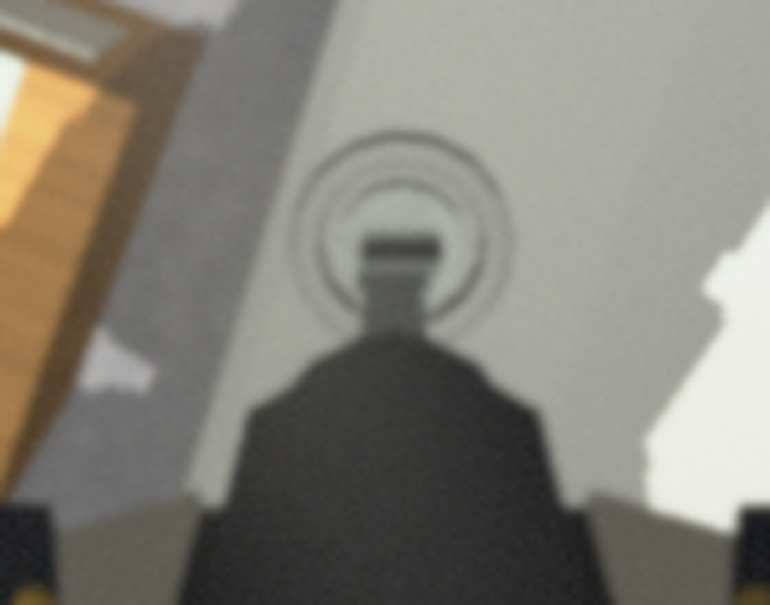

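View pics/tip2s.png

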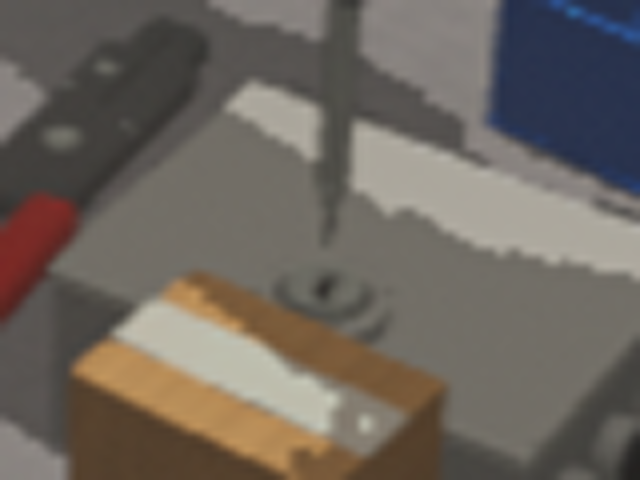

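The slot at crop (400,247) and the blade at (396,262) are parallel, with the rows converging as the tip descends. Descending with force checks.

```bash
python3 - <<'E'
from fit import *
W=np.array([583.2,46.8])
arm.move_l([W[0],W[1],131+83],feed=80)
z=131+83.; s=arm.read_state(); b=s["contact_force"].copy(); print(s["clock"],b,s["position"])
while z>131+72:
    z-=1.0; arm.move_l([W[0],W[1],z],feed=20); s=arm.read_state(); F=s["contact_force"]-b
    print(round(z-131,2),s["clock"].__round__(2),F.round(1),(s["position"]-[W[0],W[1],131]).round(2),s["moment"].round(2))
    if F[2]>8: break
print(s["gripper_width"])
E
```

```text
25.1583 [-0.30476452 -0.40902852 -0.60182691] [583.08310322  46.81473354 213.99757712]
82.0 25.41 [ 0.7 -0.4 -0.8] [ 0.16 -0.   82.36] [0.18 0.03 0.01]
81.0 25.66 [-0.1 -0.1 -0.7] [-1.000e-02  1.000e-02  8.101e+01] [ 0.1  -0.05 -0.01]
80.0 25.91 [-0.1 -0.1 -1.1] [-5.000e-02  2.000e-02  7.992e+01] [0.2  0.02 0.03]
79.0 26.16 [ 0.8  0.3 -0.6] [-4.00e-02 -3.00e-02  7.89e+01] [ 0.2  -0.07 -0.01]
78.0 26.41 [ 0.3 -0.  -0.9] [-5.000e-02  1.000e-02  7.789e+01] [0.2  0.05 0.07]
77.0 26.66 [-0.  -0.3 -0.2] [-4.000e-02  2.000e-02  7.692e+01] [ 0.19 -0.04 -0.01]
76.0 26.91 [ 0.1  0.9 -1.4] [-0.    0.   75.93] [ 0.12 -0.03 -0.04]
75.0 27.16 [0.9 0.6 3.5] [1.000e-01 2.000e-02 7.556e+01] [ 0.22  0.29 -0.04]
74.0 27.41 [-1.7  0.7  8.8] [1.80e-01 5.00e-02 7.52e+01] [0.23 0.64 0.03]
0.34752749616858825
```

```bash
python3 - <<'E'
from fit import *
W=np.array([583.2,46.8]); z0=131+73.7; a0=2.133; th=0
for i in range(4):
    th+=0.2
    arm.move_l([W[0],W[1],z0-6*th/6.2832],m2q(down(a0-th)),feed=0.5); s=arm.read_state(); F=s["contact_force"]
    print(round(th,2),s["clock"].__round__(2),F.round(1),(s["position"]-[W[0],W[1],131]).round(2),s["moment"].round(2),s["qpos"][5].round(3),s["gripper_width"].round(3))
E
```

```text
Traceback (most recent call last):
AttributeError: 'float' object has no attribute 'round'
```

```bash
cat > turn.py <<'E'
from fit import *
W=np.array([583.2,46.8]); z0=131+73.7; a0=2.133
def step(th,push=0,feed=0.5):
    arm.move_l([W[0],W[1],z0-push-6*th/6.2832],m2q(down(a0-th)),feed=feed); s=arm.read_state()
    R=q2m(s["tcp_rot"]); a=np.arctan2(R[1,2],R[0,2])
    print(round(th,2),round(float(s["clock"]),2),s["contact_force"].round(1),(s["position"]-[W[0],W[1],131]).round(2),s["moment"].round(3),"turned",round(float((a0-a+.5)%(2*np.pi)-.5),3),flush=True)
    return s
E
python3 - <<'E'
from turn import *
s=arm.read_state(); print(s["clock"],s["qpos"],s["contact_force"])
for th in (.4,.6): step(th)
E
```

```text
27.7583 [-5.10046269e-02  4.67620812e-01  1.38597835e+00 -5.45815901e-04
  1.28591491e+00 -1.98352806e+00] [-3.27158035 -0.61894742 10.40152915]
0.4 28.11 [-3.6 -1.3 10.1] [ 0.27 -0.41 74.98] [-0.197  0.859  0.06 ] turned 0.4
0.6 28.46 [-2.6 -1.4  9.8] [ 0.25 -0.52 74.8 ] [-0.292  0.79   0.109] turned 0.6
```

```bash
python3 - <<'E'
from turn import *
for th in np.arange(.85,2.95,.25): 
    s=step(th,push=.3)
    if abs(s["moment"][2])>.4 or s["contact_force"][2]<4: break
E
```

```text
0.85 28.86 [-4.1 -1.9 11.8] [ 0.2  -0.73 74.47] [-0.509  0.998  0.094] turned 0.85
1.1 29.26 [-3.5 -1.7 11.7] [ 0.08 -0.87 74.23] [-0.647  1.096  0.076] turned 1.1
1.35 29.66 [-3.9 -3.4 12.5] [-2.000e-02 -1.000e+00  7.397e+01] [-0.763  1.224  0.038] turned 1.35
1.6 30.06 [-4.9 -3.4 12.3] [-0.18 -0.99 73.73] [-0.875  1.355  0.019] turned 1.6
1.85 30.46 [-5.5 -2.4 12.9] [-0.32 -0.98 73.46] [-0.845  1.486  0.05 ] turned 1.85
2.1 30.86 [-4.7 -2.9 13.3] [-0.45 -0.94 73.21] [-0.847  1.58   0.033] turned 2.1
2.35 31.26 [-6.1 -2.3 13.1] [-0.57 -0.91 72.97] [-0.767  1.769  0.064] turned 2.35
2.6 31.66 [-6.6 -2.1 13.2] [-0.69 -0.88 72.69] [-0.729  1.84   0.071] turned 2.6
2.85 32.06 [-6.7 -2.9 13.3] [-0.76 -0.73 72.47] [-0.644  1.886  0.06 ] turned 2.85
```

```bash
python3 - <<'E'
from turn import *
for th in np.arange(2.95,4.0,.1): 
    s=step(th,push=.5)
    if abs(s["moment"][2])>.4 or s["contact_force"][2]<4: break
E
```

```text
2.95 32.31 [-6.  -1.1 14.6] [-0.63 -0.53 72.31] [-0.482  1.858  0.06 ] turned 2.95
3.05 32.56 [-6.7 -1.2 14.7] [-0.61 -0.54 72.23] [-0.444  1.836  0.047] turned 3.05
3.15 32.81 [-6.4 -1.4 15.4] [-0.63 -0.51 72.13] [-0.484  1.906  0.095] turned 3.15
3.25 33.06 [-6.1 -1.5 14.3] [-0.62 -0.51 72.1 ] [-0.456  1.957  0.035] turned 3.25
3.35 33.31 [-5.1 -1.2 15. ] [-0.41 -0.37 72.05] [-0.293  1.813  0.049] turned 3.35
3.45 33.56 [-5.3 -1.8 13.6] [-0.4  -0.38 72.03] [-0.308  1.809  0.06 ] turned 3.45
3.55 33.81 [-5.3 -0.9 15. ] [-0.38 -0.38 72.03] [-0.319  1.793  0.151] turned 3.55
3.65 34.06 [-5.2 -1.5 15.1] [-0.32 -0.5  72.  ] [-0.425  1.804  0.14 ] turned 3.65
3.75 34.31 [-6.  -1.4 15.2] [-0.29 -0.43 71.97] [-0.345  1.941  0.163] turned 3.75
3.85 34.56 [-5.4 -3.7 19.3] [ 0.45 -1.5  72.74] [-1.205  1.719  0.14 ] turned 3.85
3.95 34.81 [-5.7 -0.5 24.5] [ 0.83 -0.88 73.53] [-0.247  1.804  0.107] turned 3.951
```

```bash
python3 - <<'E'
from turn import *
import pickle
s=arm.read_state(); R=q2m(s["tcp_rot"])
u=np.array([W[0],W[1],131+100.])+R[:,0]*14
arm.move_l([W[0],W[1],131+85.],feed=60)
arm.move_l(u.tolist(),feed=100); arm.dwell(.15)
s=arm.read_state(); print(s["clock"],s["contact_force"],s["gripper_width"])
f=arm.grab_frame("wrist"); pickle.dump((s,f),open("tip3.pkl","wb"))
pose=(s["position"],s["tcp_rot"]); print(proj("wrist",[s["position"]+R@[0,131,0],[W[0],W[1],77]],pose))
g=f[130:240,210:350,::-1]; cv2.imwrite("pics/tip3.png",cv2.resize(g,None,fx=5.5,fy=5.5,interpolation=cv2.INTER_CUBIC))
for c in("scene","side"):
    f=arm.grab_frame(c);x,y=proj(c,[[W[0],W[1],80]])[0].astype(int); cv2.imwrite(f"pics/tip3{c}.png",cv2.resize(f[y-25:y+20,x-30:x+30,::-1],None,fx=10,fy=10,interpolation=cv2.INTER_CUBIC))
E
```

```text
35.725 [-0.25832334 -0.23017556 -1.13839247] 0.3449374079124456
[[281.83662629 201.41585124]
 [281.72719184 182.69474555]]
```

View pics/tip3.png

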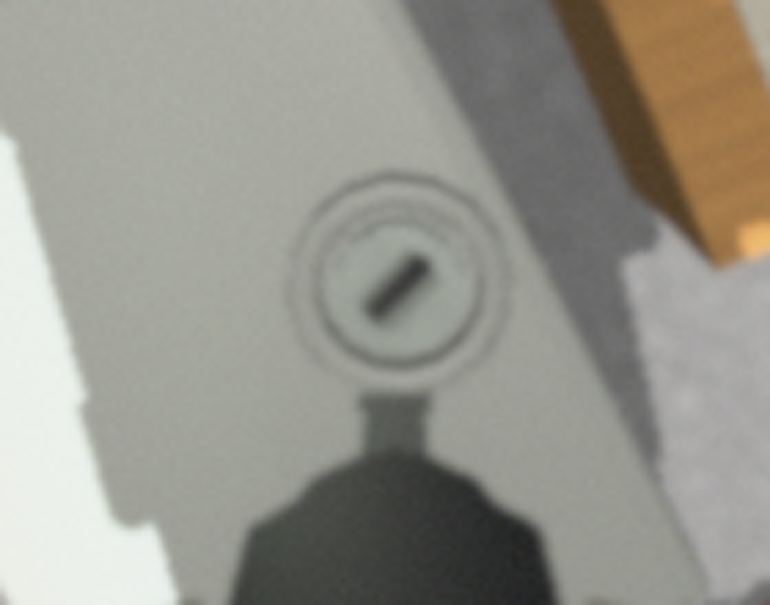

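View pics/tip3scene.png

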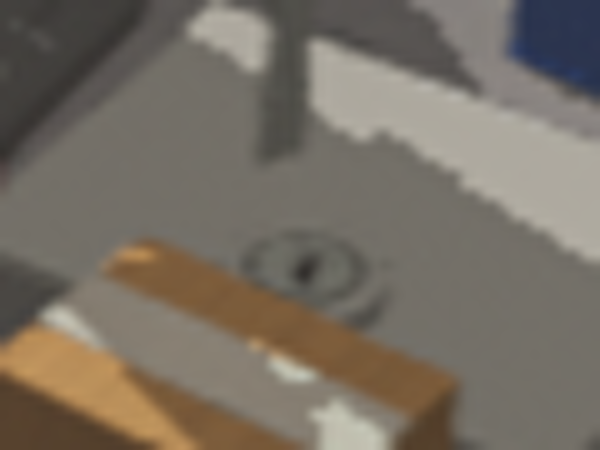

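View pics/tip3side.png

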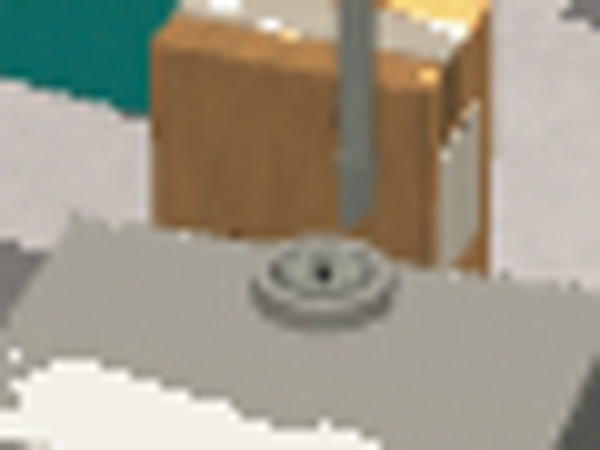

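```bash
python3 - <<'E'
from turn import *
import pickle
for n,c in(("well2",(284,132)),("well3",(284.2,137.4)),("tip3",(210+398/5.5,130+285/5.5))):
    s,f=pickle.load(open(n+".pkl","rb")); pose=(s["position"],s["tcp_rot"])
    for r in(9,10.5,12):
        cc,d,e=slot(f,c,r); A=atz(cc,pose,74);B=atz(cc+d*6,pose,74); print(n,cc.round(2),e.round(2),A.round(2),"yaw",round(float(np.arctan2(*(B-A)[[1,0]])%np.pi),3))
# box yaw from hinge edge in well2
E
```

```text
well2 [283.51 132.18] [1.07 4.99] [581.69  47.2   74.  ] yaw 2.134
well2 [283.52 132.16] [1.32 5.17] [581.7   47.22  74.  ] yaw 2.132
well2 [283.53 132.1 ] [1.62 5.29] [581.7   47.26  74.  ] yaw 2.131
well3 [283.77 137.44] [1.15 5.01] [582.71  45.5   74.  ] yaw 2.133
well3 [283.72 137.37] [1.35 5.18] [582.76  45.46  74.  ] yaw 2.136
well3 [283.69 137.34] [1.72 5.33] [582.78  45.44  74.  ] yaw 2.136
tip3 [282.1  181.81] [1.15 3.72] [583.45  46.36  74.  ] yaw 2.126
tip3 [282.05 181.86] [1.34 3.83] [583.4   46.42  74.  ] yaw 2.126
tip3 [282.05 181.87] [1.36 3.84] [583.39  46.42  74.  ] yaw 2.126
```

The slot is now at yaw 2.126 and flush, a net turn of 3.15 rad. If the slot is square with the box at zero turn, that puts it at about 4.38. Since the blade rode out at the stop, I'll re-seat it and push harder to confirm the screw is home.

```bash
python3 - <<'E'
from turn import *
a1=2.126-np.pi
W=np.array([583.4,46.5])
arm.move_ptp([W[0],W[1],131+88],m2q(down(a1)))
arm.move_l([W[0],W[1],131+75],feed=60)
def go(z,th,feed):
    arm.move_l([W[0],W[1],131+z],m2q(down(a1-th)),feed=feed); s=arm.read_state()
    print(z,round(th,2),round(float(s["clock"]),2),s["contact_force"].round(1),(s["position"]-[W[0],W[1],131]).round(2),s["moment"].round(3),flush=True); return s
for z in(74,73,72,71,70,69.5):
    s=go(z,0,20)
    if s["contact_force"][2]>17: break
print(s["qpos"])
for th in np.arange(.08,.5,.07):
    z-=.02; s=go(z,th,.1)
    if abs(s["moment"][2])>.35: break
E
```

```text
74 0 37.28 [-1.2 -0.2 -0.8] [ 7.000e-02 -2.000e-02  7.412e+01] [0.028 0.086 0.   ]
73 0 37.53 [ 0.1  0.3 -1.7] [-4.000e-02 -1.000e-02  7.299e+01] [ 0.025  0.082 -0.012]
72 0 37.78 [ 0.5 -0.3  2.5] [ 1.400e-01 -1.000e-02  7.251e+01] [0.009 0.303 0.022]
71 0 38.03 [-2.8  0.   7.6] [2.100e-01 2.000e-02 7.221e+01] [0.015 0.684 0.046]
70 0 38.28 [-2.3  1.  12.1] [3.000e-01 3.000e-02 7.202e+01] [0.082 1.026 0.038]
69.5 0 38.53 [-3.1 -0.7 14.2] [3.100e-01 6.000e-02 7.192e+01] [0.091 1.186 0.044]
[-5.12667665e-02  4.70081670e-01  1.39095917e+00  2.95162263e-05
  1.27787030e+00  9.64210134e-01]
69.48 0.08 38.78 [-2.7 -1.1 14. ] [ 0.74 -0.09 71.98] [-0.026  0.901  0.05 ]
69.46000000000001 0.15 39.03 [-2.9 -1.2 13.5] [ 0.6  -0.23 71.93] [-0.147  1.039 -0.01 ]
69.44000000000001 0.22 39.28 [-3.2 -1.9 13.6] [ 0.48 -0.27 71.95] [-0.18   1.162  0.051]
69.42000000000002 0.29 39.53 [-3.8 -0.9 15.6] [ 0.42 -0.36 71.9 ] [-0.225  1.185  0.03 ]
69.40000000000002 0.36 39.78 [-4.  -1.2 14.8] [ 0.39 -0.37 71.92] [-0.275  1.265  0.103]
69.38000000000002 0.43 40.03 [-4.2 -1.1 14.5] [ 0.37 -0.36 71.93] [-0.303  1.33   0.089]
```

```bash
python3 - <<'E'
from turn import *
import pickle
a1=2.126-np.pi
W=np.array([583.4,46.5])
def go(z,th,feed):
    arm.move_l([W[0],W[1],131+z],m2q(down(a1-th)),feed=feed); s=arm.read_state()
    print(z,round(th,2),round(float(s["clock"]),2),s["contact_force"].round(1),(s["position"]-[W[0],W[1],131]).round(2),s["moment"].round(3),flush=True); return s
z=69.3
for th in (.5,.57,.64,.71):
    s=go(z,th,.3)
    if s["position"][2]>131+72.4:break
f=arm.grab_frame("wrist"); cv2.imwrite("pics/eng.png",cv2.resize(f[150:260,210:350,::-1],None,fx=5.5,fy=5.5,interpolation=cv2.INTER_CUBIC))
pickle.dump((s,f),open("eng.pkl","wb"))
E
```

```text
69.3 0.5 40.28 [-4.5 -1.3 14.8] [ 0.31 -0.3  71.91] [-0.229  1.375  0.125]
69.3 0.57 40.53 [-3.6 -0.9 15.8] [ 0.23 -0.24 71.89] [-0.153  1.486  0.208]
69.3 0.64 40.78 [-4.2 -4.2 18.1] [ 0.77 -1.08 72.56] [-1.033  1.34   0.143]
```

View pics/eng.png

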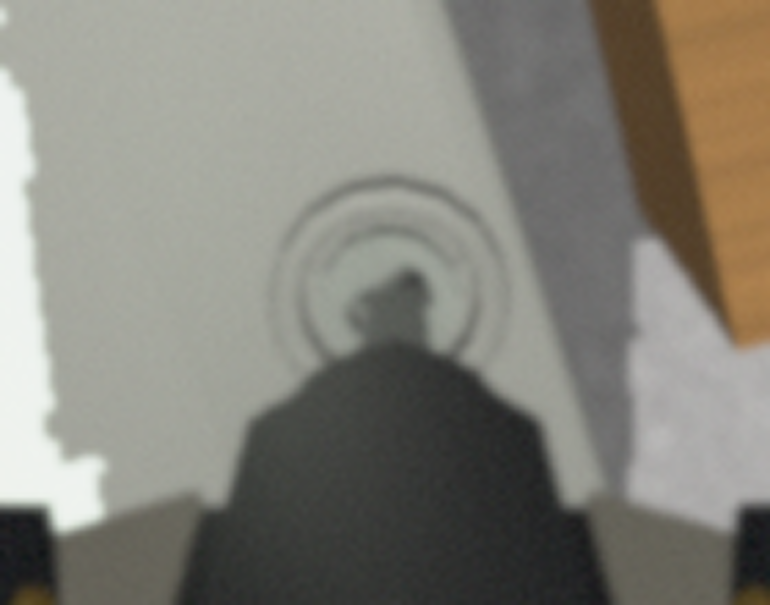

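The blade rode out again at the same 0.6 rad against an unmoved slot, with torque peaking at 0.2 N m, well above the 0.08 running torque, and no more sinking. The screw is at its stop. I'll lift off, recheck the slot and cover, and return the driver.

```bash
python3 - <<'E'
from turn import *
import pickle
s=arm.read_state(); R=q2m(s["tcp_rot"])
W=np.array([583.4,46.5])
arm.move_l([W[0],W[1],131+90.],feed=80)
u=np.array([W[0],W[1],131+100.])+R[:,0]*14
arm.move_l(u.tolist(),feed=100); arm.dwell(.1)
s=arm.read_state(); f=arm.grab_frame("wrist"); pickle.dump((s,f),open("tip4.pkl","wb"))
pose=(s["position"],s["tcp_rot"]); cc,d,e=slot(f,(282.1,181.8),10.5); A=atz(cc,pose,73);B=atz(cc+d*6,pose,73); print(cc,A,np.arctan2(*(B-A)[[1,0]])%np.pi)
print(proj("wrist",[s["position"]+R@[0,131,0]],pose))
cv2.imwrite("pics/tip4.png",cv2.resize(f[130:240,210:350,::-1],None,fx=5.5,fy=5.5,interpolation=cv2.INTER_CUBIC))
arm.move_l([u[0],u[1],275],feed=150)
C=[590.67,-283.39]
arm.move_ptp([C[0],C[1],275],m2q(down(1.681))); s=arm.read_state(); print(s["clock"],s["qpos"].round(2),s["position"])
f=arm.grab_frame("wrist"); cv2.imwrite("pics/ret.png",cv2.resize(f[130:240,210:350,::-1],None,fx=5.5,fy=5.5,interpolation=cv2.INTER_CUBIC))
E
```

```text
[281.38099934 182.5930309 ] [582.93660452  46.72248914  73.        ] 2.128633288328519
[[281.92902662 201.61273114]]
45.375 [-0.56  0.57  1.03  0.    1.54 -2.24] [ 590.75586251 -283.17270188  274.97237611]
```

View pics/tip4.png

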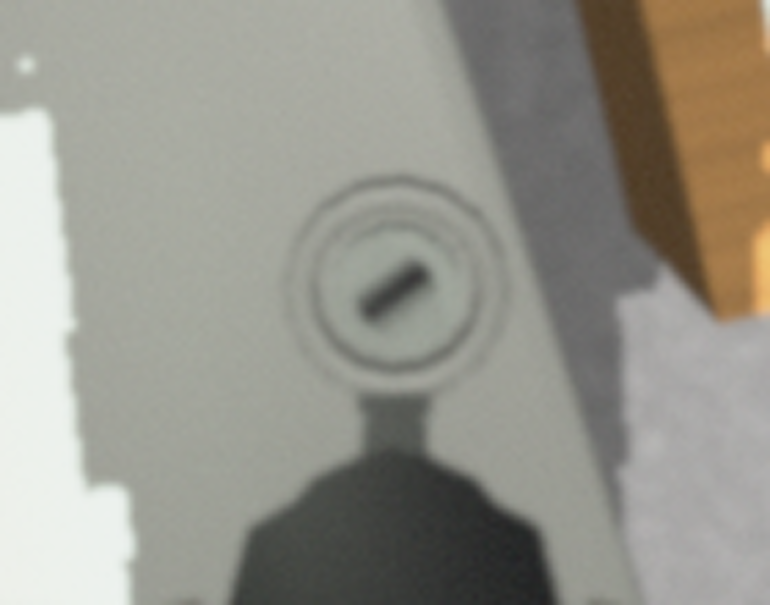

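View pics/ret.png

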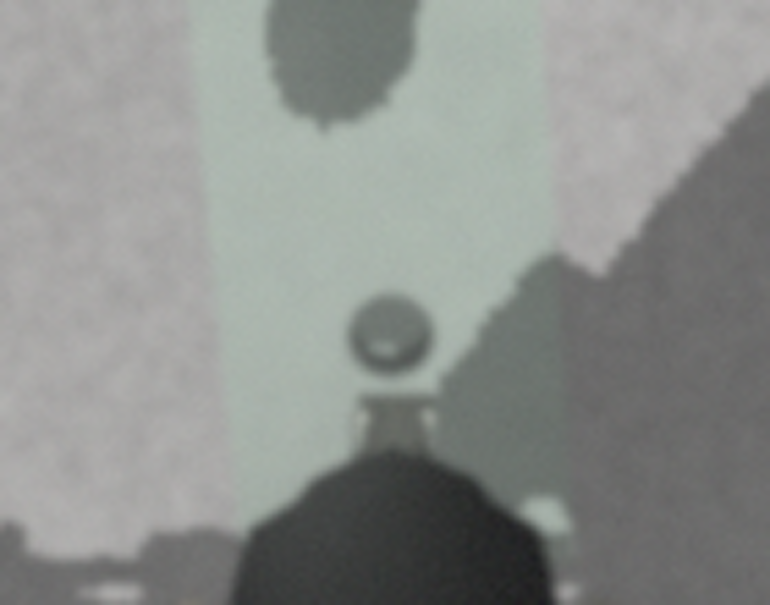

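```bash
python3 - <<'E'
from turn import *
import pickle
s=arm.read_state(); f=arm.grab_frame("wrist"); pose=(s["position"],s["tcp_rot"]); print(s["clock"],s["position"],s["tcp_rot"].round(4))
cv2.imwrite("pics/ret2.png",cv2.resize(f[150:260,210:350,::-1],None,fx=5.5,fy=5.5,interpolation=cv2.INTER_CUBIC))
R=q2m(s["tcp_rot"]); print(proj("wrist",[s["position"]+R@[0,131,0],[590.67,-283.39,105]],pose))
s,f=pickle.load(open("tip1.pkl","rb")); print(s["position"],s["tcp_rot"].round(4)); pose=(s["position"],s["tcp_rot"]); print(proj("wrist",[[590.67,-283.39,105]],pose))
E
```

```text
45.425 [ 590.74451363 -283.17336797  275.02478618] [ 0.706 -0.706 -0.039  0.039]
[[281.15501234 199.64889862]
 [280.94765182 190.82110314]]
[ 590.27232828 -283.15108137  273.73544147] [ 0.7065 -0.7056 -0.0383  0.0396]
[[280.64169321 191.80846275]]
```

View pics/ret2.png

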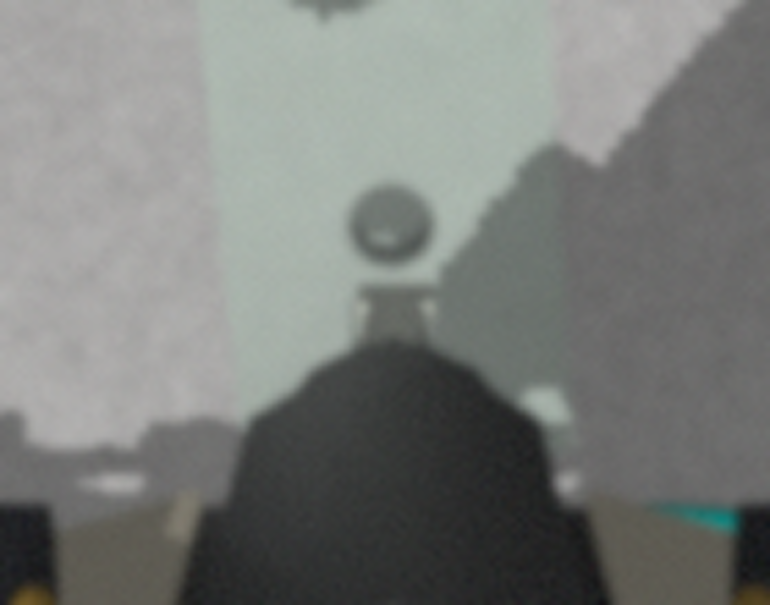

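The hole is at crop (391,224), as predicted. The blade edge has shifted about 2 mm in the hand because the driver tilted slightly. I'll compensate for that and lower it with force checks.

```bash
python3 - <<'E'
from turn import *
s=arm.read_state(); R=down(1.681)
C=np.array([590.67,-283.39,0])-R[:,0]*1.7-R[:,2]*0.6; print(C)
arm.move_l([C[0],C[1],260],feed=100); b=arm.read_state()["contact_force"]
for z in (243,232,221,205,185,165,153,149,147.5,146.5,146,145.5):
    arm.move_l([C[0],C[1],z],feed=80 if z>150 else 15); s=arm.read_state(); F=s["contact_force"]-b
    print(z,round(float(s["clock"]),2),F.round(1),s["moment"].round(2))
    if abs(F[:2]).max()>6 or F[2]>(5 if z>150 else 3): break
E
```

```text
[ 589.04630112 -284.17332749    0.        ]
243 46.13 [-1.   0.5 -0.5] [ 0.14 -0.07  0.05]
232 46.42 [-1.5  0.6 -0.2] [ 0.09 -0.07  0.02]
221 46.7 [-0.3  0.2  0.6] [ 0.2  -0.03  0.01]
205 47.05 [-0.6  0.8 -0.1] [ 0.13 -0.07  0.04]
185 47.45 [-0.   0.7 -0.4] [ 0.18 -0.06  0.02]
165 47.85 [-0.2  0.3 -0.1] [ 0.08 -0.02 -0.03]
153 48.15 [-0.8  0.5  0.1] [ 0.1  -0.04  0.05]
149 48.57 [-0.8 -0.3 -0.5] [ 0.12  0.01 -0.02]
147.5 48.82 [-0.2  0.4 -0.7] [ 0.12 -0.05 -0.  ]
146.5 49.07 [-0.8  0.5  0. ] [ 0.12 -0.01  0.01]
146 49.32 [-0.4  1.4  0.3] [ 0.09 -0.02  0.01]
145.5 49.57 [-2.1  1.3  4.1] [ 0.25  0.21 -0.04]
```

Seated on the rail with no side load. Releasing and retreating straight up.

```bash
python3 - <<'E'
from turn import *
arm.open_gripper(); s=arm.read_state(); print(s["clock"],s["gripper_width"],s["contact_force"])
p=s["position"].copy(); p[2]=240; arm.move_l(p.tolist(),feed=120)
p[2]=290; arm.move_l(p.tolist(),feed=150)
p[0]-=80; p[1]+=110; arm.move_l(p.tolist(),feed=200)
s=arm.read_state(); print(s["clock"],s["contact_force"])
f=arm.grab_frame("wrist"); cv2.imwrite("pics/fin_w.png",f[:,:,::-1])
f=arm.grab_frame("scene"); cv2.imwrite("pics/fin_s.png",cv2.resize(f[150:350,100:400,::-1],None,fx=2.6,fy=2.6,interpolation=cv2.INTER_CUBIC))
f=arm.grab_frame("side"); cv2.imwrite("pics/fin_d.png",cv2.resize(f[120:330,170:420,::-1],None,fx=2.8,fy=2.8,interpolation=cv2.INTER_CUBIC))
for c in("scene","side"):
  for t in("hinge_mid","well_rim","nut_driver","cross_driver","carton","pliers","adapter","bin","driver_grip"):
    print(c,t,[(np.round(d["at"],1).tolist(),round(d["p"],2)) for d in arm.pinpoint(t,c)[:2]])
E
```

```text
50.6333 1.0025241518100059 [-0.19110646  0.32566848  0.41909435]
52.8833 [-0.29120321 -0.02262662 -0.69242832]
scene hinge_mid [([322.3, 310.9], 0.84), ([305.6, 146.0], 0.74)]
scene well_rim [([288.9, 154.5], 0.86), ([286.6, 330.9], 0.83)]
scene nut_driver [([147.9, 283.9], 0.91)]
scene cross_driver [([358.9, 207.4], 0.65), ([172.6, 300.4], 0.6)]
scene carton []
scene pliers [([269.9, 221.8], 0.89)]
scene adapter [([383.7, 264.8], 0.98)]
scene bin [([363.3, 211.1], 0.76)]
scene driver_grip [([196.5, 263.2], 0.66), ([147.2, 285.9], 0.47)]
side hinge_mid [([241.4, 191.8], 0.96), ([256.4, 250.2], 0.74)]
side well_rim [([257.2, 178.9], 0.79), ([263.4, 226.9], 0.77)]
side nut_driver [([359.8, 202.6], 0.64)]
side cross_driver [([336.5, 204.2], 0.82)]
side carton [([263.5, 237.6], 0.6)]
side pliers [([314.1, 270.4], 0.93)]
side adapter [([201.5, 253.7], 0.93)]
side bin [([226.1, 298.4], 0.78), ([203.2, 254.7], 0.69)]
side driver_grip [([316.0, 153.9], 0.71), ([313.4, 269.9], 0.62)]
```

View pics/fin_s.png

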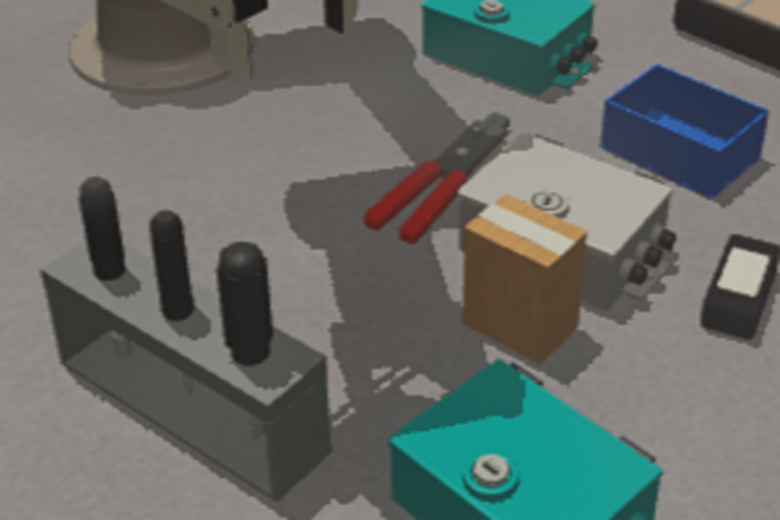

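View pics/fin_d.png

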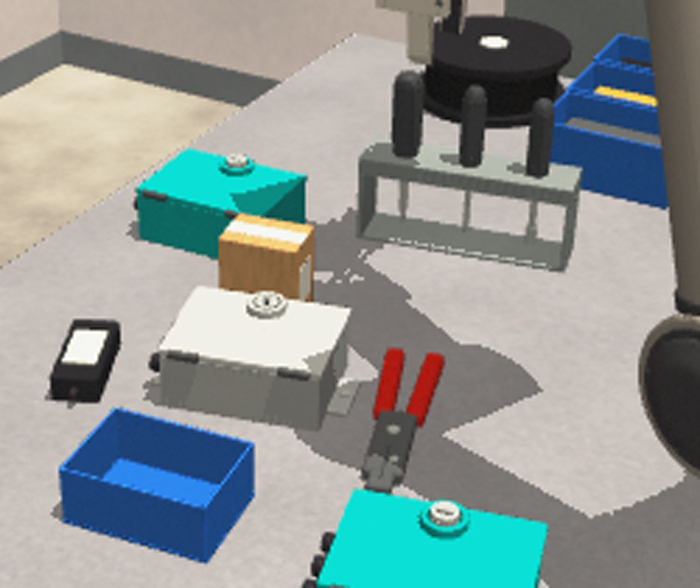

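The driver is upright at scene (196,263), the cover is shut with its screw flush, and the pliers, bin, adapter, carton and other drivers are where they started. Handing in.

```bash
python3 - <<'E'
from plant import arm
print(arm.read_state()["clock"]); print(arm.hand_in())
E
```

```text
53.9333
the job is handed in; nothing more can be done
None
```

I closed the grey box's cover, drove the cover screw home with the big flat-blade screwdriver, and put the driver back in its rack hole. I handed in at about 54 s of the 72 s.

**Cover:** it showed shut in the final scene and side views.

**Screw:**
- It turned about 3.15 rad clockwise and sank about 3 mm.
- After that the blade rode out of the slot. I re-seated it and pressed at about 15 N. It rode out again at the same angle, with up to 0.2 N m on the wrist and no further sinking.
- The slot angle was the same before and after that second try (2.126 and 2.129 rad), so I take the screw to be at its stop.
- "Fully home" is inferred from this and from the head looking flush. I had no direct reading of the screw angle. The estimate from the slot was 4.38 rad against 4.4.

**Driver:** it had shifted about 2 mm at the tip in the grip. I corrected for that, and it went back into its hole without side load and stands upright.

**Other things:** the other tools, pliers, adapter and bin are within a few pixels of where they started. The carton was missed by the network in the last scene view, but it looks unmoved in both pictures.

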